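# Put the drift punch back in its case and slide the hatch home

## Task

Lay the drift punch from the wooden block into the empty groove of the tool case's rack, then slide the case's steel hatch along its runners until it is fully home: pressed onto the rubber seal, with the double-roller catch snapped in behind the striker so that it stays shut by itself when you let go. Work gently: feel for the catch and do not slam the hatch or force it against the jamb, and leave the other tools where they are.

Things in the scene. Friction and masses are not known exactly. Their poses are not given: they have to be found in the camera images.
- case: Low grey sheet-steel tool case fixed on the bench: 350 mm along its y, 160 along its x, walls 62 high. Origin: centre of the underside. The hatch shuts toward its +y. Opening in the top from y -25 to +85 mm; plated over beyond (hatch parks at -y, keeper with seal and catch at +y, up to z 92). A runner on each long edge, to z 76, leaves x -71 to +71 free.
- groove (a point): Middle of the empty groove's floor, axes as the case's (in it at 0, +44, 40 mm). The groove runs along x, 18 mm wide, 14 deep, cut in two wooden rack bars 12 mm thick at x -30 and +30 with round-topped teeth; between the bars (48 mm) fingers may go down to z 10. Next groove: 49 mm toward -y, with the soapstone; edge of the opening: 41 mm toward +y.
- drift_punch: Plain steel drift punch, round, 13 mm thick, 112 mm long (along its y), tapered to one end, about 0.12 kg. Origin: middle of its underside. Starts lying on the wooden block, roughly along its long side. In the groove it may lie either way round, centred end to end within 13 mm.
- punch_mid (a point): Middle of the punch, on its axis, halfway along; 6.5 mm above the groove's floor when seated.
- bucking_block: Hardwood block fixed on the bench behind the case, 60 x 120 mm (long side along its y), 43 mm high. Origin: centre of its underside.
- pull (a point): Middle of the hatch's pull bar, 94.5 mm above the bench: a dark round bar 10 mm thick, 80 mm long along the case's x, on two posts at its ends (34 mm either way), 26 mm above the hatch plate's top (z 68.5). Pinch it from above across the case's y, or push its -y side. Moves with the hatch.
- hatch: The sliding steel hatch: plate 150 x 135 x 4 mm with the pull bar; a spear-shaped striker reaches 28 mm beyond the middle of its leading (+y) edge at z 79 to 87. Its origin is the case's when hatch_slide reads 0. Over 25 N of its plate on the seal is forcing it; over 0.15 m/s once hatch_slide is under 0.02 is slamming.
- hatch_slide (a joint): How far the hatch is open, m; falls as it moves toward the case's +y. Starts at 0.118 to 0.136. Running friction about 2.5 N. The keeper is set by hand in slotted holes: the shut position lies anywhere from -0.009 to +0.009 and must be found by feel. Stopped more than 1.5 mm short of it, the hatch does not stay shut; 1.5 mm beyond it the seal bottoms, hard.
- seal (a joint): How far the hatch has squeezed the black rubber seal on the jamb, m: 0 free, 0.008 with the hatch shut and caught, bottoms at 0.0095. About 0.85 N/mm. Met 8 mm before shut. The push along the track is 2.5 N, about 6 N from 13 mm before shut, peaks near 9 N about 5 mm before, drops to 3 N as the catch snaps in, then climbs steeply. A final push of 12 to 18 N is right.
- roller_near (a joint): How far the spring-loaded catch roller on the case's -x side is pushed aside, m: 0 at rest (hatch away, or caught with the striker's head past the rollers), up to 0.003 while the head passes between the rollers.
- roller_far (a joint): The same for the catch roller on the case's +x side.
- soapstone_stick: White soapstone stick, 12 x 85 x 9 mm, lying in the other groove of the rack; it stays there. Origin: centre of its underside.
- pump_can: Green pump oil can, 68 x 85 mm, 176 mm tall, standing free to the right in front of the case; bystander. Origin: centre of its underside.
- scribers: Yellow tin with scribers, 69 mm across, 128 mm tall, standing free behind the case to the left; bystander. Origin: centre of its underside.
- chisel: Octagonal cold chisel, 160 mm long, 20 mm thick, lying loose behind the case to the right; bystander. Origin: centre of its underside.

How it is judged:
On the way, in this order (a step that is already met when the one before it is completed fails the run):
1. the punch lies in the empty groove, let go, with the hatch still open (y of punch_mid in the frame of groove between -0.005 and 0.005 m and x of punch_mid in the frame of groove between -0.013 and 0.013 m and z of punch_mid in the frame of groove between 0.002 and 0.011 m and angle between the y axis of drift_punch and the x axis of case, either way round below 0.15 rad and linear speed of drift_punch below 0.02 m/s and value of joint hatch_slide above 0.09 m and contact force between the fingers and drift_punch below 0.3 N), for 0.2 s.
2. the hatch is shut on its seal and caught by the rollers (value of joint seal above 0.007 m and value of joint each of roller_near, roller_far below 0.002 m), for 0.2 s.
At the end, for the whole second after the job is handed in: The punch lies at rest in the groove (within 5 mm across and 13 mm along of the groove's middle, along the groove within 0.15 rad, on the groove's floor); the hatch is shut and at rest with the seal squeezed by more than 7 mm and both rollers back within 2 mm of rest behind the striker's head (all of step 2 and y of punch_mid in the frame of groove between -0.005 and 0.005 m and x of punch_mid in the frame of groove between -0.013 and 0.013 m and z of punch_mid in the frame of groove between 0.002 and 0.011 m and angle between the y axis of drift_punch and the x axis of case, either way round below 0.15 rad and linear speed of drift_punch below 0.02 m/s and linear speed of hatch below 0.01 m/s); the robot touches nothing.
It fails at once if the hatch is forced: its plate presses on the jamb's seal (or on anything else) with more than 25 N (contact force between hatch_c0 and anything else above 25 N).
It fails at once if the hatch is slammed: faster than 0.15 m/s within its last 20 mm (value of joint hatch_slide below 0.02 m and velocity of joint hatch_slide below -0.15 m/s).
It fails at once if the soapstone is knocked out of its groove (distance of soapstone_stick from where it was at the start of the episode above 0.02 m).
It fails at once if a bystander is knocked away (distance of any of pump_can, scribers, chisel from where it was at the start of the episode above 0.03 m).
It also fails if it takes over 58 s, if anything falls off the work surface, if the arm or the gripper's body presses on something with over 40 N, if the wrist force passes 120 N, or if a joint passes its speed limit or range.

## Robot

A 7-joint arm with a two-finger parallel gripper is mounted at the origin on a cart in front of the work surface, level with it; the furniture and walls round the work are solid. World frame = base frame: x ahead of the robot, y to its left, z up, the work surface at z = 0. Lengths are in m, angles in rad, forces in N, time in s.
With the tool pointing down it reaches from about 0.425 to 0.875 m from the base axis. Payload 4.7 kg.
Tool frame: the origin (TCP) lies midway between the tips of the shut fingers; the grasp point (between the pads) lies 19 mm behind it; x points along the fingers, y is the direction in which the jaws open and shut, and the axes are right-handed (so a half turn about x gives the same grasp; the last joint's range is limited). The gripper opens to 87 mm and grips with 3 to 60 N. Pads are 19 mm wide; open, the fingers measure 117 mm over their backs; the gripper's body (75 mm by 190 mm) begins 51 mm behind the grasp point.
Start: joints at [1.219, 0.321, -0.07, 1.45, 0.023, 1.371, -0.057], TCP at [0.232, -0.607, 0.223] pointing down, gripper open.
Joint ranges: [-2.86, 2.86], [-0.3, 2.09], [-1.38, 1.24], [0.06, 2.45], [-1.56, 4.7], [0.09, 2.05], [-2.69, 2.69]. Speed limits (rad/s): [2.57, 2.57, 3.14, 3.14, 3.14, 3.14, 3.14].

## Interface

Orientations are given as a rotation vector (axis times angle).
In Python, from bench import ctrl gives the robot as it stands. The module is installed in compiled form; this text tells all that it offers.
- The arm moves only by the shell command python3 -m jog 'ROWS' [FORCE]. ROWS is JSON, a list of rows, each an object with "rot": the turn, a rotation vector about the tool's x, y, z in units of 5 degrees (1.0 is 5 degrees), a list of three; "travel": the shift along the tool's x, y, z in units of 0.3 m (1.0 is 0.3 m), a list of three; "jaw": the closure, from -1 (fully open) to 1 (shut), so that 0 is half open. In form: [{"rot": [ax, ay, az], "travel": [tx, ty, tz], "jaw": jaw}, ...]. A call has 1 to 8 rows; each row shifts and turns the commanded pose from where the row before left it, along the tool's axes as they then stand; what a row does not reach is not made up. A row lasts 1/10 s, in which the tool goes at most 50 mm and 8.59 degrees, less where a joint would pass 70% of its speed; a pose out of reach is approached as far as the arm can. A call with a number of a shift or a turn outside -1 to 1 is refused whole. A call with a gripper value outside its range is refused whole. The fingers move at their own pace and stop on an object; FORCE is the grip in N (left out, the last holds). Time passes only in rows, so rows that do not move let the fingers close. It gives the time, the measured TCP pose, the force and the opening at its end, in the units of the state.
- ctrl.get_state(): the state, without advancing time (a new reading comes with each control period).
- ctrl.get_image(name): name is "scene" or "top"; returns the picture (400x640x3 uint8, red, green, blue); there is no depth.
- ctrl.camera_model(name): a dict with "mtx" (3x3 intrinsics, pixels), "k1" (the pictures are not rectified: a ray, as slopes to the right and down, at radius r is drawn at 1 + k1 r^2 times it, then the intrinsics apply), "extrinsics" (4x4, takes a point from world to camera coordinates). Camera axes: x right, y up, looking along -z (the intrinsics and any distortion apply to the point x, -y, -z); pixel columns grow to the right and rows downward; lengths in m; the calibration is good to about 2 mm. A picture is of the moment at which its call begins. camera_model takes no time and is no camera call.
- ctrl.close_job(): hands the job in, once; it reports no verdict.
The state is a dict: "time": time; "joint_positions": joint angles; "qd": joint speeds; "joint_torque": joint torques, N m; "position": TCP position; "tool_rot": TCP orientation; "ft_force": force on the tool from outside, world axes, zero at the start; "torque": the same for the moment, N m; "grip_width": opening from 0.0 (shut) to 1.0 (fully open).
Only numpy, scipy, OpenCV 4.12 (cv2) and the standard library are available. Lean on these libraries where they do the work, as an engineer would, in place of code of your own. Each camera call takes 0.05 s, during which the arm holds its last target.

## Working session

There is one attempt and no reset: what is moved stays moved. The work goes in short steps, Python scripts to look and compute and a shell command to move; the robot and the scene stay as the last step left them, time stands still between calls to the robot, and variables do not carry over. Pictures are saved under pics/ and viewed, and the job is handed in when it is done.

```bash
mkdir -p pics
python3 - <<'E'
from bench import ctrl
import cv2, numpy as np
print(ctrl.get_state())
for n in("scene","top"):
    im=ctrl.get_image(n); cv2.imwrite(f"pics/{n}0.png",im[:,:,::-1]); print(ctrl.camera_model(n))
E
```

```text
{'time': 0.0, 'joint_positions': array([ 1.21909079,  0.3218366 , -0.07011648,  1.45166399,  0.02260232,
        1.37080772, -0.0569028 ]), 'qd': array([-5.52050983e-04, -2.09188375e-03, -6.58332537e-05, -5.84561822e-05,
       -1.25733611e-03,  1.51780077e-03, -2.25219938e-04]), 'joint_torque': array([ 1.16114488e-04, -4.91287100e+01, -4.03894270e-01, -3.12530208e+01,
       -6.39674510e-02,  4.36861231e-02,  1.79861372e-04]), 'position': array([ 0.23227861, -0.60648678,  0.22145846]), 'tool_rot': array([ 2.02210769,  0.37610428, -2.02301151]), 'ft_force': array([-0.37630486, -0.34618813, -0.86096177]), 'torque': array([-0.00371836,  0.03640009,  0.00981286]), 'grip_width': 0.9969141103572887}
{'mtx': array([[400.95298589,   0.        , 319.16031163],
       [  0.        , 400.95298589, 203.08509346],
       [  0.        ,   0.        ,   1.        ]]), 'k1': -0.05023458413824366, 'extrinsics': array([[-0.76328584, -0.64605819, -0.0018828 ,  0.38169502],
       [ 0.38600843, -0.45838294,  0.80055142, -0.29357626],
       [-0.51806584,  0.61032278,  0.59926111, -0.81524285],
       [ 0.        ,  0.        ,  0.        ,  1.        ]])}
{'mtx': array([[399.76090529,   0.        , 318.89260586],
       [  0.        , 399.76090529, 200.09208735],
       [  0.        ,   0.        ,   1.        ]]), 'k1': -0.024794724234845234, 'extrinsics': array([[-0.00632305, -0.99990516,  0.01223493, -0.02655091],
       [ 0.97997916, -0.00376128,  0.19906456, -0.53066574],
       [-0.19899966,  0.01324867,  0.97991   , -0.93723135],
       [ 0.        ,  0.        ,  0.        ,  1.        ]])}
```

View pics/scene0.png

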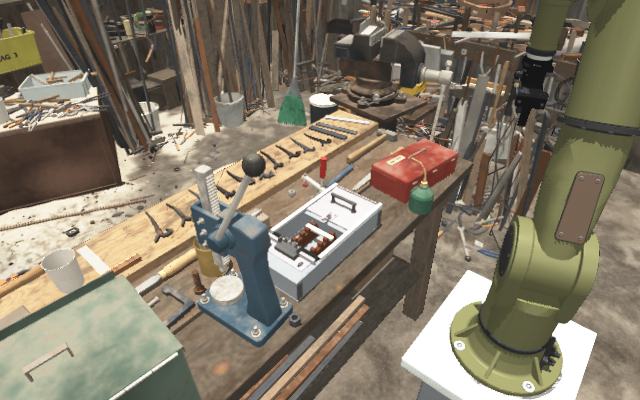

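View pics/top0.png

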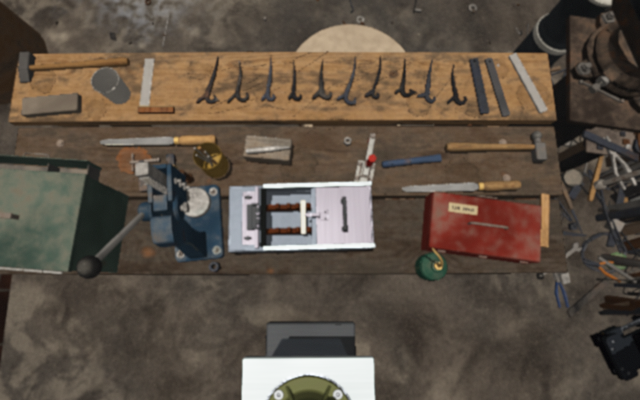

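The top view shows the case at about (300,218) with the keeper on the left. The punch is on the block at (268,149), and the pull bar is at (344,213). A tall press stands left of the case. I'll zoom in.

```bash
python3 - <<'E'
import cv2
im=cv2.imread("pics/top0.png"); cv2.imwrite("pics/topz.png",cv2.resize(im[125:260,215:395],None,fx=4.4,fy=4.4,interpolation=cv2.INTER_CUBIC))
im=cv2.imread("pics/scene0.png"); cv2.imwrite("pics/scz.png",cv2.resize(im[140:300,190:400],None,fx=3.7,fy=3.7,interpolation=cv2.INTER_CUBIC))
E
cat > h.py <<'E'
import numpy as np, cv2
from bench import ctrl
from scipy.spatial.transform import Rotation as R
def ray(n,u,v):
    c=ctrl.camera_model(n);K=c["mtx"];E=c["extrinsics"]
    d=np.array([(u-K[0,2])/K[0,0],(v-K[1,2])/K[1,1]]);s=d.copy()
    for _ in range(20): s=d/(1+c["k1"]*(s@s))
    dc=np.array([s[0],-s[1],-1.]);o=-E[:3,:3].T@E[:3,3];return o,E[:3,:3].T@dc
def onz(n,u,v,z):
    o,d=ray(n,u,v);return o+d*(z-o[2])/d[2]
def proj(n,p):
    c=ctrl.camera_model(n);K=c["mtx"];E=c["extrinsics"]
    q=E[:3,:3]@np.asarray(p)+E[:3,3];s=np.array([q[0],-q[1]])/-q[2];s=s*(1+c["k1"]*(s@s))
    return s*[K[0,0],K[1,1]]+K[:2,2]
def plan(target,rot=None):
    "tool-frame shift (units of .3m) to target"
    s=ctrl.get_state();M=R.from_rotvec(s["tool_rot"]);return M.inv().apply(np.asarray(target)-s["position"])/.3
E
```

```text
(no output)
```

View pics/topz.png

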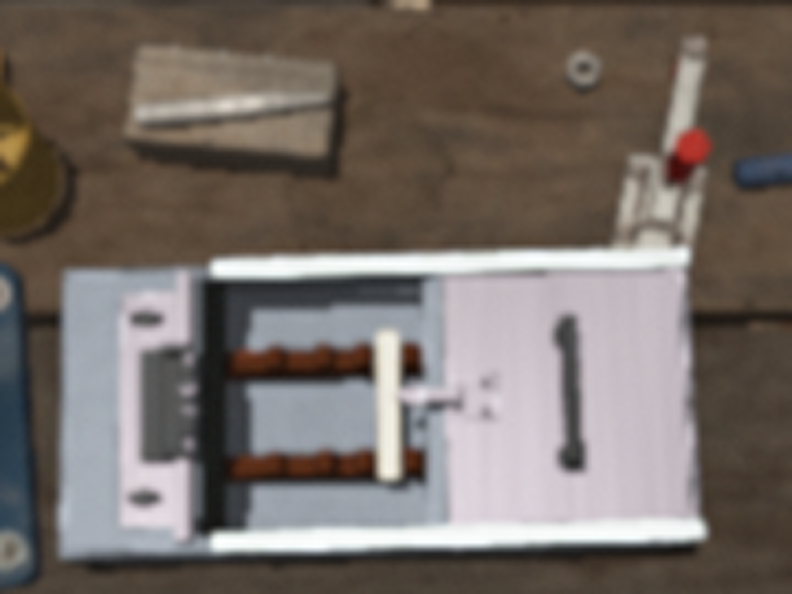

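View pics/scz.png

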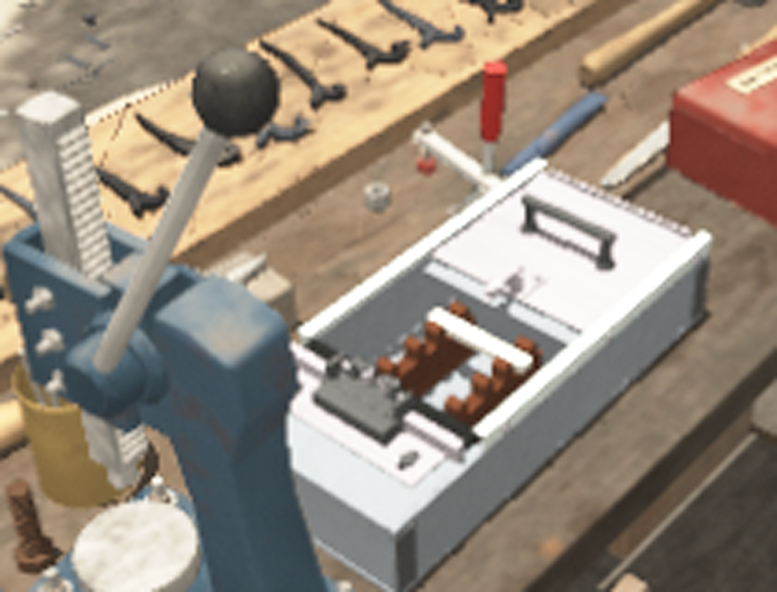

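Run:
```python
from h import *
def t(x,y): return 215+(x+.5)/4.4-.5,125+(y+.5)/4.4-.5
def P(l,x,y,z): p=onz("top",*t(x,y),z);print(l,p.round(4));return p
a=P("TL62",65,270,.062);b=P("BL62",59,557,.062)
c=P("TRrun76",689,250,.076);d=P("BRrun76",706,538,.076)
e=P("TLrun",211,260,.076);f=P("BLrun",211,550,.076)
P("pull top",568,320,.0985);P("pull bot",572,466,.0985)
P("soap top",387,330,.049);P("soap bot",389,480,.049)
P("punch L",137,115,.0495);P("punch R",333,97,.0495)
for q in[(140,47),(336,64),(330,160),(128,138)]:P("block",*q,.043)
P("striker tip",402,396,.083);
P("opening edgeL (z62?)",226,400,.062)
# same via scene for punch?
```

```text
TL62 [0.5652 0.1918 0.062 ]
BL62 [0.4049 0.189  0.062 ]
TRrun76 [ 0.5721 -0.1574  0.076 ]
BRrun76 [ 0.4122 -0.1614  0.076 ]
TLrun [0.5673 0.1081 0.076 ]
BLrun [0.4072 0.1047 0.076 ]
pull top [ 0.5278 -0.0875  0.0985]
pull bot [ 0.4488 -0.0881  0.0985]
soap top [0.5328 0.0113 0.049 ]
soap bot [0.4476 0.0101 0.049 ]
punch L [0.6604 0.1564 0.0495]
punch R [0.671  0.0429 0.0495]
block [0.7045 0.1571 0.043 ]
block [0.6936 0.0417 0.043 ]
block [0.6349 0.0448 0.043 ]
block [0.6486 0.1623 0.043 ]
striker tip [0.4893 0.0022 0.083 ]
opening edgeL (z62?) [0.491  0.0999 0.062 ]
```

Run:
```python
import cv2
im=cv2.imread("pics/top0.png"); cv2.imwrite("pics/topz2.png",cv2.resize(im[180:255,225:325],None,fx=8,fy=8,interpolation=cv2.INTER_CUBIC))
im=cv2.imread("pics/scene0.png"); cv2.imwrite("pics/scz2.png",cv2.resize(im[205:275,265:345],None,fx=8,fy=8,interpolation=cv2.INTER_CUBIC))
```

```text
(no output)
```

View pics/topz2.png

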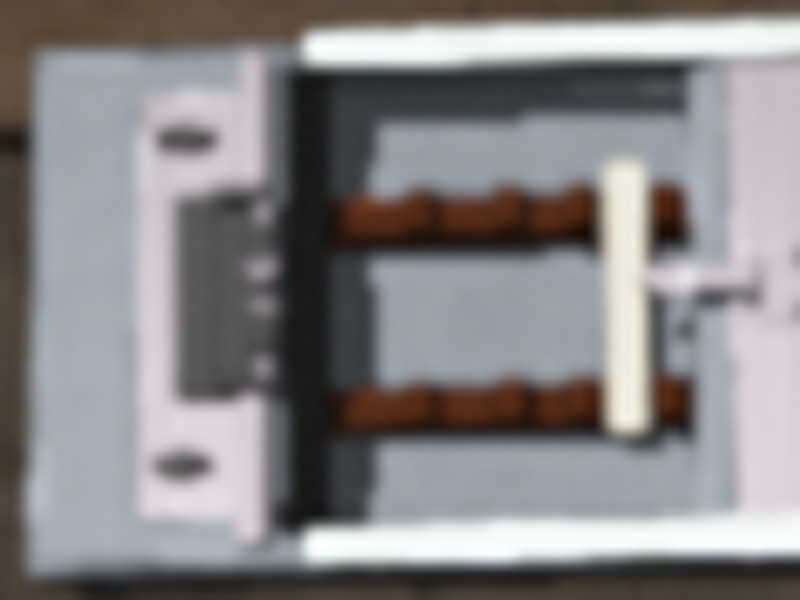

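View pics/scz2.png

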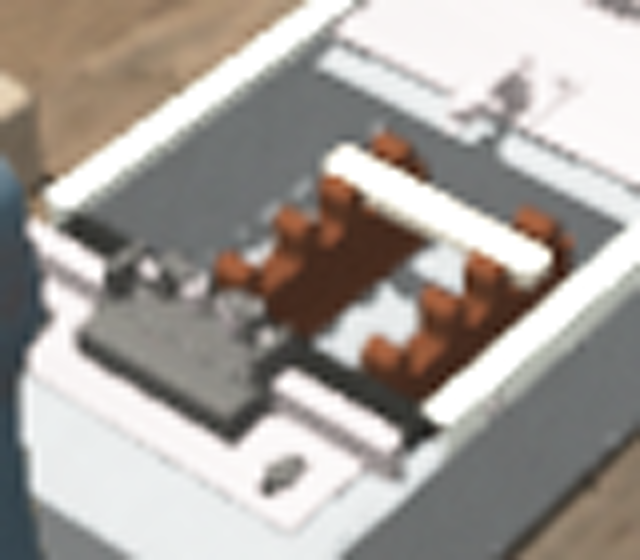

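The case fit is self-consistent: 350 × 160 mm, yaw about 0.02, origin about (0.4886, 0.0155). The soapstone lands where predicted. Next: tool axes, the punch's taper and the neighbours.

Run:
```python
from h import *
s=ctrl.get_state();M=R.from_rotvec(s["tool_rot"]).as_matrix();print(M.round(3))
im=cv2.imread("pics/top0.png");cv2.imwrite("pics/pz.png",cv2.resize(im[128:170,235:300],None,fx=12,fy=12,interpolation=cv2.INTER_CUBIC))
im=cv2.imread("pics/scene0.png");cv2.imwrite("pics/pz2.png",cv2.resize(im[190:250,230:300],None,fx=10,fy=10,interpolation=cv2.INTER_CUBIC))
print(proj("scene",[.6657,.0997,.0495]),onz("top",212,150,.128),onz("top",432,256,.176))
print(plan([.232,-.607,.32]))
```

```text
[[-0.001  0.358 -0.934]
 [ 0.002 -0.934 -0.358]
 [-1.    -0.002  0.   ]]
[247.70870384 219.05870812] [0.63623223 0.22169572 0.128     ] [ 0.38388718 -0.2664396   0.176     ]
[-0.32808975  0.00051458  0.00141959]
```

View pics/pz.png

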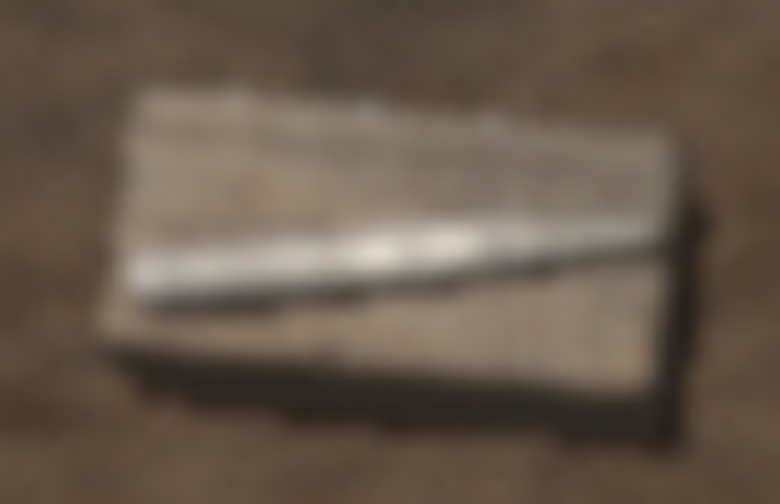

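View pics/pz2.png

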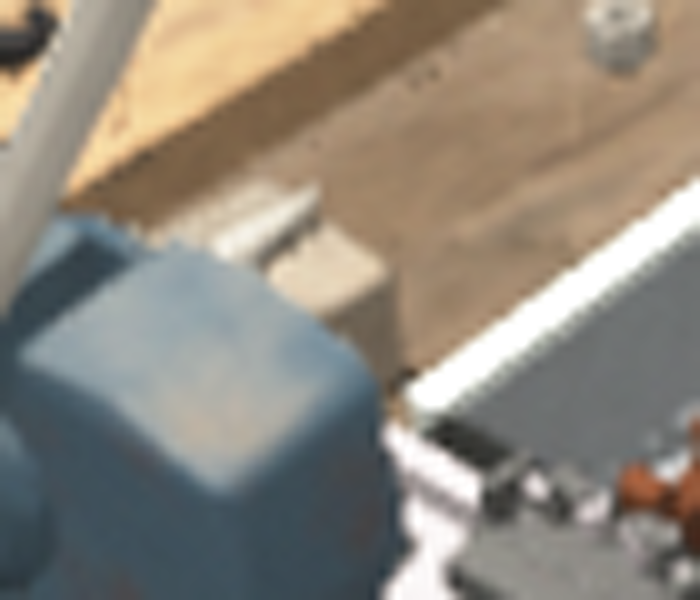

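```bash
python3 -m jog '[{"rot":[0,0,0],"travel":[-0.11,0,0],"jaw":-0.4},{"rot":[0,0,0],"travel":[-0.11,0,0],"jaw":-0.4},{"rot":[0,0,0],"travel":[-0.11,0,0],"jaw":-0.4},{"rot":[-0.8,0,0],"travel":[0,0,-0.15],"jaw":-0.4},{"rot":[-0.8,0,0],"travel":[0,0,-0.15],"jaw":-0.4},{"rot":[-0.8,0,0],"travel":[0,0,-0.15],"jaw":-0.4},{"rot":[-0.8,0,0],"travel":[0,0,-0.15],"jaw":-0.4},{"rot":[-0.8,0,0],"travel":[0,0,-0.15],"jaw":-0.4}]' 30
python3 -m jog '[{"rot":[-0.8,0,0],"travel":[0,0,-0.15],"jaw":-0.4},{"rot":[-0.8,0,0],"travel":[0,0,-0.15],"jaw":-0.4},{"rot":[-0.8,0,0],"travel":[0,0,-0.15],"jaw":-0.4},{"rot":[-0.8,0,0],"travel":[0,0,-0.15],"jaw":-0.4},{"rot":[-0.8,0,0],"travel":[0,0,-0.15],"jaw":-0.4},{"rot":[-0.8,0,0],"travel":[0,0,-0.15],"jaw":-0.4},{"rot":[-0.8,0,0],"travel":[0,0,-0.15],"jaw":-0.4},{"rot":[0,0,0],"travel":[0,0,0],"jaw":-0.4}]'
```

```text
time: 0.9
position: [0.4297, -0.4975, 0.3208]
tool_rot: [1.804, 0.678, -1.805]
ft_force: [0.9, -0.5, -1.0]
grip_width: 0.706
time: 1.7
position: [0.6196, -0.2395, 0.3211]
tool_rot: [1.469, 1.026, -1.461]
ft_force: [0.7, -0.3, 1.1]
grip_width: 0.697
```

```bash
python3 -m jog '[{"rot":[-0.8,0,0],"travel":[0,0,-0.15],"jaw":-0.4},{"rot":[-0.8,0,0],"travel":[0,0,-0.15],"jaw":-0.4},{"rot":[-0.8,0,0],"travel":[0,0,-0.15],"jaw":-0.4},{"rot":[-0.8,0,0],"travel":[0,0,-0.15],"jaw":-0.4},{"rot":[-0.8,0,0],"travel":[0,0,-0.15],"jaw":-0.4},{"rot":[-0.8,0,0],"travel":[0,0,-0.15],"jaw":-0.4},{"rot":[-0.6,0,0],"travel":[0,0,-0.15],"jaw":-0.4},{"rot":[0,0,0],"travel":[0,0,0],"jaw":-0.4}]'
python3 - <<'E'
from h import *
m=onz("top",235+398.5/12-.5,128+253.5/12-.5,.0495);print("mid",m)
L=onz("top",235+135.5/12-.5,128+275.5/12-.5,.0495);Q=onz("top",235+662.5/12-.5,128+235.5/12-.5,.0495);print(L,Q,(L+Q)/2,np.linalg.norm(L-Q))
s=ctrl.get_state();M=R.from_rotvec(s["tool_rot"]).as_matrix();print(M.round(3))
d=(L-Q)[:2];d/=np.linalg.norm(d);print("punch yaw deg",np.degrees(np.arctan2(-d[0],d[1])),"jaw deg",np.degrees(np.arctan2(M[1,1],M[0,1])))
g=(L+Q)/2;g[:2]+=.006*d;g[2]=.12;print(g,plan(g))
E
```

```text
time: 2.5
position: [0.6634, 0.0687, 0.3214]
tool_rot: [1.126, 1.268, -1.12]
ft_force: [0.0, 0.1, 0.3]
grip_width: 0.703
mid [0.66593916 0.10054762 0.0495    ]
[0.66121454 0.1563114  0.0495    ] [0.66980209 0.04443474 0.0495    ] [0.66550831 0.10037307 0.0495    ] 0.1122057564202864
[[-0.002  0.993  0.118]
 [ 0.006  0.118 -0.993]
 [-1.    -0.001 -0.006]]
punch yaw deg 4.389365652785898 jaw deg 6.751334342576062
[0.66504911 0.10635547 0.12      ] [ 0.67190642  0.02085247 -0.1201042 ]
```

```bash
python3 -m jog '[{"rot":[0.4,0,0],"travel":[0,0,0],"jaw":-0.4},{"rot":[0,0,0],"travel":[0.1,0.018,-0.12],"jaw":-0.4},{"rot":[0,0,0],"travel":[0.14,0,0],"jaw":-0.4},{"rot":[0,0,0],"travel":[0.14,0,0],"jaw":-0.4},{"rot":[0,0,0],"travel":[0.14,0,0],"jaw":-0.4},{"rot":[0,0,0],"travel":[0.15,0,0],"jaw":-0.4},{"rot":[0,0,0],"travel":[0,0,0],"jaw":-0.4}]'
python3 - <<'E'
from h import *
print(plan([.665,.1064,.0455]))
im=ctrl.get_image("top");cv2.imwrite("pics/t1.png",cv2.resize(im[110:200,215:325,::-1],None,fx=7,fy=6.6,interpolation=cv2.INTER_CUBIC))
im=ctrl.get_image("scene");cv2.imwrite("pics/s1.png",im[:,:,::-1])
E
```

```text
time: 3.2
position: [0.6632, 0.0926, 0.1128]
tool_rot: [1.151, 1.25, -1.169]
ft_force: [-0.4, 0.0, -0.3]
grip_width: 0.7
[ 0.22408735  0.01236167 -0.04568954]
```

View pics/t1.png

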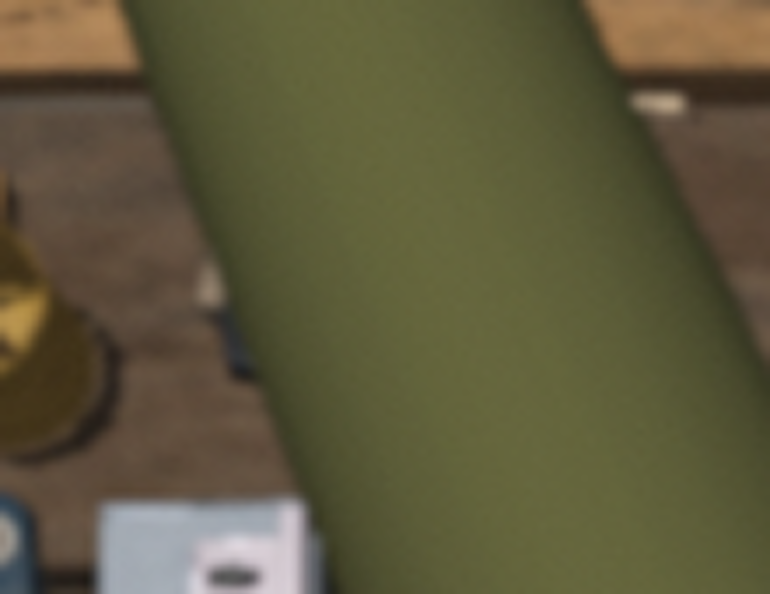

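View pics/s1.png

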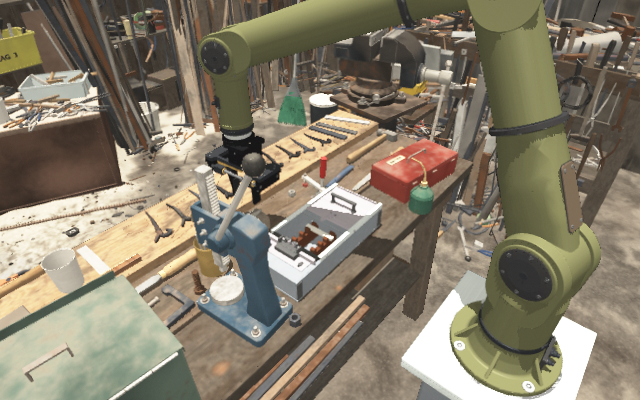

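The arm hides the grasp in the top view, and in the scene view the gripper is behind the press handle at (235,165). I'll rely on the state and descend in steps, checking tilt first.

```bash
python3 -m jog '[{"rot":[0,0,0],"travel":[0.02,0.012,-0.046],"jaw":-0.4},{"rot":[0,0,0],"travel":[0,0,0],"jaw":-0.4}]'
cat > st.py <<'E'
from h import *
import sys
s=ctrl.get_state();M=R.from_rotvec(s["tool_rot"]).as_matrix();print("pos",s["position"].round(4),"F",s["ft_force"].round(2),"w",round(s["grip_width"],4),"t",s["time"]);print(M.round(3).tolist(),"jawdeg",np.degrees(np.arctan2(M[1,1],M[0,1])).round(2))
# tool rotvec (units 5deg) to make tool straight down with jaw angle argv[4]
if len(sys.argv)>3:
    t=np.array(list(map(float,sys.argv[1:4])));print("travel",plan(t).round(4))
if len(sys.argv)>4:
    a=np.radians(float(sys.argv[4]));y=np.array([np.cos(a),np.sin(a),0]);x=np.array([0,0,-1.]);D=np.stack([x,y,np.cross(x,y)],1)
    rv=R.from_matrix(M.T@D).as_rotvec();print("rot units",(np.degrees(rv)/5).round(3)); print("travel after rot",(D.T@(t-s["position"])/.3).round(4))
E
python3 st.py .665 .1064 .0455 4.8
```

```text
time: 3.5
position: [0.6719, 0.1127, 0.1169]
tool_rot: [1.16, 1.242, -1.152]
ft_force: [-0.5, 1.0, -0.7]
grip_width: 0.705
pos [0.6719 0.1127 0.1169] F [-0.54  0.99 -0.71] w 0.7047 t 3.5
[[0.003, 0.997, 0.072], [0.003, 0.072, -0.997], [-1.0, 0.004, -0.003]] jawdeg 4.12
travel [ 0.2378 -0.0254  0.0199]
rot units [-0.135 -0.031 -0.043]
travel after rot [ 0.2379 -0.0248  0.0189]
```

```bash
python3 -m jog '[{"rot":[-0.13,-0.03,-0.04],"travel":[0,0,0],"jaw":-0.4},{"rot":[0,0,0],"travel":[0,0,0],"jaw":-0.4},{"rot":[0,0,0],"travel":[0,0,0],"jaw":-0.4}]'; python3 st.py .665 .1064 .0455 4.8
```

```text
time: 3.8
position: [0.6712, 0.1086, 0.1152]
tool_rot: [1.146, 1.246, -1.153]
ft_force: [-0.0, -1.6, -0.7]
grip_width: 0.701
pos [0.6712 0.1086 0.1152] F [-0.05 -1.59 -0.69] w 0.7009 t 3.8
[[-0.002, 0.997, 0.08], [-0.003, 0.08, -0.997], [-1.0, -0.003, 0.003]] jawdeg 4.6
travel [ 0.2324 -0.0206  0.0048]
rot units [-0.041  0.034  0.03 ]
travel after rot [ 0.2323 -0.0213  0.0054]
```

```bash
python3 -m jog '[{"rot":[0,0,0],"travel":[0.08,-0.02,0.005],"jaw":-0.4},{"rot":[0,0,0],"travel":[0.08,0,0],"jaw":-0.4},{"rot":[0,0,0],"travel":[0.05,0,0],"jaw":-0.4},{"rot":[0,0,0],"travel":[0,0,0],"jaw":-0.4},{"rot":[0,0,0],"travel":[0,0,0],"jaw":-0.4},{"rot":[0,0,0],"travel":[0,0,0],"jaw":-0.4}]'; python3 st.py .665 .1064 .0455 4.8
```

```text
time: 4.4
position: [0.6659, 0.107, 0.0531]
tool_rot: [1.148, 1.245, -1.152]
ft_force: [0.0, 0.7, -0.3]
grip_width: 0.7
pos [0.6659 0.107  0.0531] F [ 0.05  0.72 -0.28] w 0.6997 t 4.4
[[-0.001, 0.997, 0.08], [-0.002, 0.08, -0.997], [-1.0, -0.001, 0.002]] jawdeg 4.61
travel [ 0.0252 -0.0031  0.0016]
rot units [-0.039  0.026  0.013]
travel after rot [ 0.0252 -0.0031  0.0017]
```

```bash
python3 -m jog '[{"rot":[0,0,0],"travel":[0.015,-0.003,0.001],"jaw":-0.4},{"rot":[0,0,0],"travel":[0.01,0,0],"jaw":-0.4},{"rot":[0,0,0],"travel":[0,0,0],"jaw":-0.4},{"rot":[0,0,0],"travel":[0,0,0],"jaw":-0.4}]'; python3 st.py
```

```text
time: 4.8
position: [0.6638, 0.1062, 0.044]
tool_rot: [1.146, 1.247, -1.154]
ft_force: [0.2, -0.9, 0.9]
grip_width: 0.703
pos [0.6638 0.1062 0.044 ] F [ 0.24 -0.87  0.88] w 0.7028 t 4.8
[[-0.003, 0.997, 0.08], [-0.003, 0.08, -0.997], [-1.0, -0.004, 0.003]] jawdeg 4.61
```

```bash
python3 -m jog '[{"rot":[0,0,0],"travel":[0,0,0],"jaw":0.3},{"rot":[0,0,0],"travel":[0,0,0],"jaw":0.5},{"rot":[0,0,0],"travel":[0,0,0],"jaw":1},{"rot":[0,0,0],"travel":[0,0,0],"jaw":1},{"rot":[0,0,0],"travel":[0,0,0],"jaw":1},{"rot":[0,0,0],"travel":[0,0,0],"jaw":1},{"rot":[0,0,0],"travel":[0,0,0],"jaw":1},{"rot":[0,0,0],"travel":[0,0,0],"jaw":1}]' 30; python3 st.py
```

```text
time: 5.6
position: [0.6639, 0.1062, 0.0441]
tool_rot: [1.146, 1.247, -1.154]
ft_force: [0.2, 0.8, 0.4]
grip_width: 0.142
pos [0.6639 0.1062 0.0441] F [0.24 0.81 0.4 ] w 0.1416 t 5.6
[[-0.003, 0.997, 0.08], [-0.003, 0.08, -0.997], [-1.0, -0.003, 0.003]] jawdeg 4.61
```

```bash
python3 -m jog '[{"rot":[0,0,0],"travel":[-0.03,0,0],"jaw":1},{"rot":[0,0,0],"travel":[-0.08,0,0],"jaw":1},{"rot":[0,0,0],"travel":[-0.13,0,0],"jaw":1},{"rot":[0,0,0],"travel":[-0.13,0,0],"jaw":1},{"rot":[0,0,0],"travel":[-0.08,0,0],"jaw":1},{"rot":[0,0,0],"travel":[0,0,0],"jaw":1},{"rot":[0,0,0],"travel":[0,0,0],"jaw":1}]'; python3 st.py
python3 - <<'E'
from h import *
im=ctrl.get_image("scene");cv2.imwrite("pics/s2.png",cv2.resize(im[100:260,160:360,::-1],None,fx=3.7,fy=3.7,interpolation=cv2.INTER_CUBIC))
E
```

```text
time: 6.3
position: [0.6643, 0.1066, 0.1793]
tool_rot: [1.146, 1.246, -1.153]
ft_force: [0.1, -0.9, -3.0]
grip_width: 0.146
pos [0.6643 0.1066 0.1793] F [ 0.06 -0.92 -3.  ] w 0.1458 t 6.3
[[-0.003, 0.997, 0.081], [-0.003, 0.08, -0.997], [-1.0, -0.003, 0.003]] jawdeg 4.62
```

View pics/s2.png

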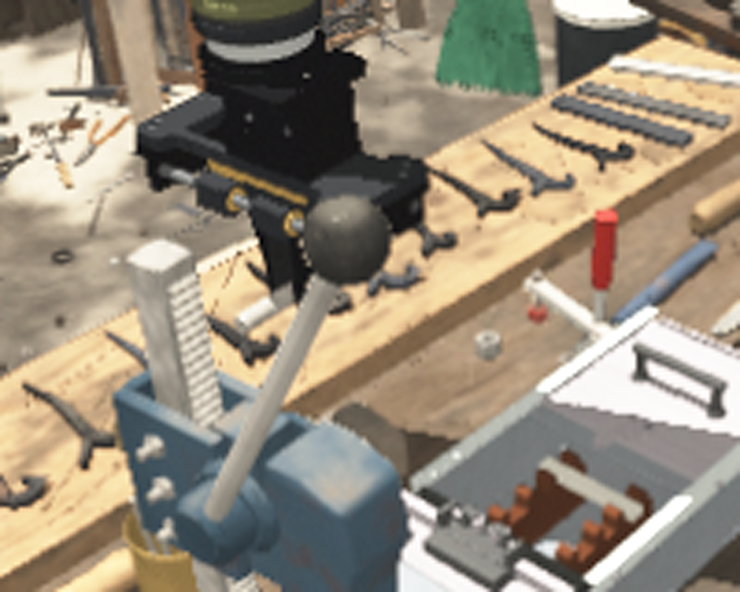

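The punch is held, with its thick end visible at about (265,310) in the crop, and it is off the block. Now turn it across the case.

```bash
python3 -m jog '[{"rot":[-0.5,0,0],"travel":[-0.05,0,0],"jaw":1},{"rot":[-1,0,0],"travel":[-0.05,0,0],"jaw":1},{"rot":[-1,0,0],"travel":[0,0,0],"jaw":1},{"rot":[-1,0,0],"travel":[0,0,0],"jaw":1},{"rot":[-1,0,0],"travel":[0,0,0],"jaw":1},{"rot":[-1,0,0],"travel":[0,0,0],"jaw":1},{"rot":[-1,0,0],"travel":[0,0,0],"jaw":1},{"rot":[-1,0,0],"travel":[0,0,0],"jaw":1}]'
python3 -m jog '[{"rot":[-1,0,0],"travel":[0,0,0],"jaw":1},{"rot":[-1,0,0],"travel":[0,0,0],"jaw":1},{"rot":[-1,0,0],"travel":[0,0,0],"jaw":1},{"rot":[-1,0,0],"travel":[0,0,0],"jaw":1},{"rot":[-1,0,0],"travel":[0,0,0],"jaw":1},{"rot":[-1,0,0],"travel":[0,0,0],"jaw":1},{"rot":[-1,0,0],"travel":[0,0,0],"jaw":1},{"rot":[-1,0,0],"travel":[0,0,0],"jaw":1}]'
python3 -m jog '[{"rot":[-1,0,0],"travel":[0,0,0],"jaw":1},{"rot":[-0.8,0,0],"travel":[0,0,0],"jaw":1},{"rot":[0,0,0],"travel":[0,0,0],"jaw":1},{"rot":[0,0,0],"travel":[0,0,0],"jaw":1}]'
python3 st.py .487 .0595 .15 91.2
```

```text
time: 7.15
position: [0.6633, 0.1063, 0.2065]
tool_rot: [0.646, 1.477, -0.655]
ft_force: [0.5, -0.9, -1.5]
grip_width: 0.141
time: 7.95
position: [0.6634, 0.1062, 0.2065]
tool_rot: [0.102, 1.575, -0.108]
ft_force: [-0.7, -0.0, -0.4]
grip_width: 0.141
time: 8.35
position: [0.6637, 0.1064, 0.2074]
tool_rot: [-0.016, 1.577, 0.012]
ft_force: [0.4, -0.3, -1.4]
grip_width: 0.144
pos [0.6637 0.1064 0.2074] F [ 0.42 -0.33 -1.37] w 0.1443 t 8.35
[[-0.006, -0.018, 1.0], [-0.003, 1.0, 0.018], [-1.0, -0.003, -0.006]] jawdeg 91.02
travel [ 0.1954 -0.1453 -0.5907]
rot units [-0.035 -0.068  0.034]
travel after rot [ 0.1915 -0.1441 -0.5923]
```

```bash
python3 -m jog '[{"rot":[0,0,0],"travel":[0,-0.03,-0.12],"jaw":1},{"rot":[0,0,0],"travel":[0,-0.04,-0.14],"jaw":1},{"rot":[0,0,0],"travel":[0,-0.04,-0.14],"jaw":1},{"rot":[0,0,0],"travel":[0.05,-0.035,-0.13],"jaw":1},{"rot":[0,0,0],"travel":[0.1,0,-0.075],"jaw":1},{"rot":[0,0,0],"travel":[0.1,0,0],"jaw":1},{"rot":[0,0,0],"travel":[0,0,0],"jaw":1},{"rot":[0,0,0],"travel":[0,0,0],"jaw":1}]'
python3 st.py .482 .0595 .1 91.2
python3 - <<'E'
from h import *
im=ctrl.get_image("scene");cv2.imwrite("pics/s3.png",cv2.resize(im[130:290,220:400,::-1],None,fx=4,fy=3.7,interpolation=cv2.INTER_CUBIC))
im=ctrl.get_image("top");cv2.imwrite("pics/t3.png",cv2.resize(im[170:260,215:335,::-1],None,fx=6,fy=6,interpolation=cv2.INTER_CUBIC))
E
```

```text
time: 9.15
position: [0.4837, 0.0597, 0.1352]
tool_rot: [-0.017, 1.574, 0.013]
ft_force: [-0.1, 0.5, -0.8]
grip_width: 0.14
pos [0.4837 0.0597 0.1352] F [-0.09  0.47 -0.8 ] w 0.1399 t 9.15
[[-0.004, -0.019, 1.0], [-0.002, 1.0, 0.019], [-1.0, -0.002, -0.004]] jawdeg 91.1
travel [ 0.1173 -0.0004 -0.0053]
rot units [-0.021 -0.041  0.026]
travel after rot [ 0.1173 -0.0006 -0.0057]
```

View pics/s3.png

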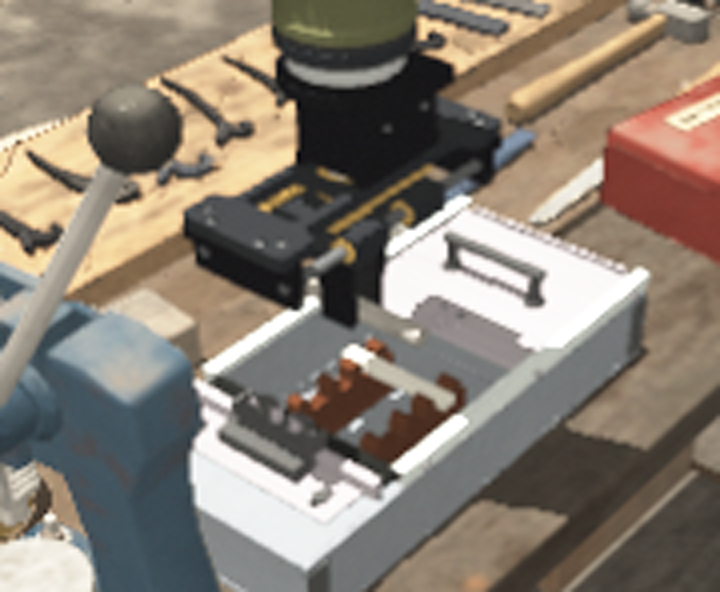

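View pics/t3.png

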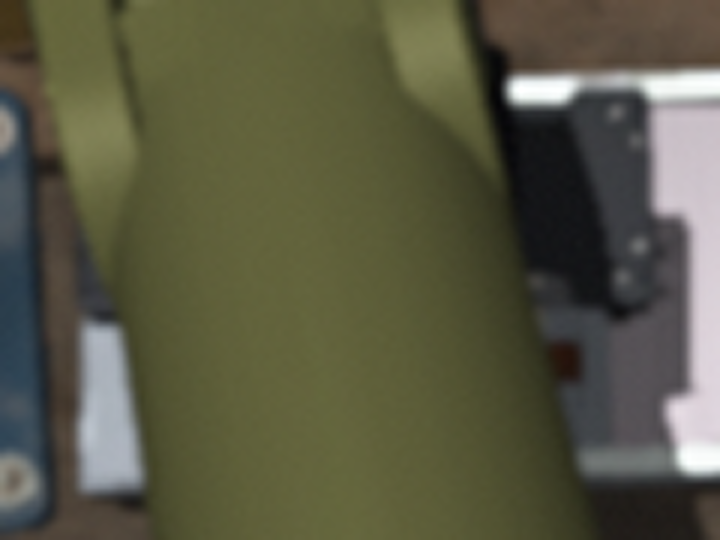

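Run:
```python
from h import *
p=proj("scene",[.4335,.059,.1407]);print(p,(p-[220,130])*[4,3.7])
# expected ray/plane y=.0595
o,d=ray("scene",220+415/4,130+336/3.7);k=(.059-o[1])/d[1];print(o+k*d)
```

```text
[324.579147   220.80825235] [418.31658799 335.99053368]
[0.43596379 0.059      0.139391  ]
```

```bash
python3 -m jog '[{"rot":[0,-0.04,0.03],"travel":[0.06,-0.001,-0.005],"jaw":1},{"rot":[0,0,0],"travel":[0.1,0,0],"jaw":1},{"rot":[0,0,0],"travel":[0.07,0,0],"jaw":1},{"rot":[0,0,0],"travel":[0,0,0],"jaw":1},{"rot":[0,0,0],"travel":[0,0,0],"jaw":1},{"rot":[0,0,0],"travel":[0,0,0],"jaw":1}]'
python3 st.py .482 .0595 .0411 91.2
python3 - <<'E'
from h import *
im=ctrl.get_image("scene");cv2.imwrite("pics/s4.png",cv2.resize(im[190:270,260:360,::-1],None,fx=7,fy=7,interpolation=cv2.INTER_CUBIC))
E
```

```text
time: 9.85
position: [0.4837, 0.0595, 0.0675]
tool_rot: [-0.015, 1.568, 0.015]
ft_force: [0.6, 0.5, -1.5]
grip_width: 0.141
pos [0.4837 0.0595 0.0675] F [ 0.62  0.48 -1.49] w 0.1412 t 9.85
[[0.003, -0.019, 1.0], [-0.0, 1.0, 0.019], [-1.0, -0.0, 0.003]] jawdeg 91.11
travel [ 0.0881  0.0002 -0.006 ]
rot units [-0.018  0.036  0.001]
travel after rot [ 0.0882  0.0002 -0.0057]
```

View pics/s4.png

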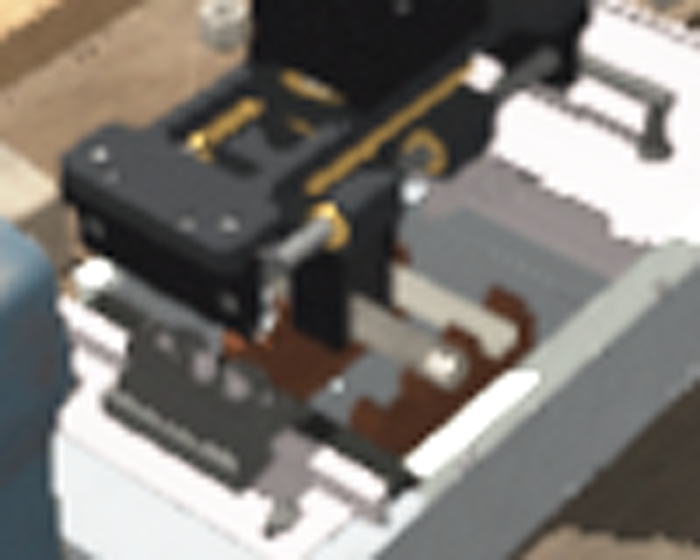

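Run:
```python
from h import *
for n,p in dict(groovefloor=[.4583,.0588,.04],toothtop_plus=[.4583,.0588+.013,.054],toothtop_minus=[.4583,.0588-.013,.054],soapend=[.447,.010,.049],punchend=[.435,.059,.0735]).items():
    print(n,((proj("scene",p)-[260,190])*7).round(0))
im=cv2.imread("pics/scene0.png");cv2.imwrite("pics/s0g.png",cv2.resize(im[190:270,260:360],None,fx=7,fy=7,interpolation=cv2.INTER_CUBIC))
```

```text
groovefloor [397. 407.]
toothtop_plus [372. 397.]
toothtop_minus [420. 359.]
soapend [508. 331.]
punchend [447. 366.]
```

View pics/s0g.png

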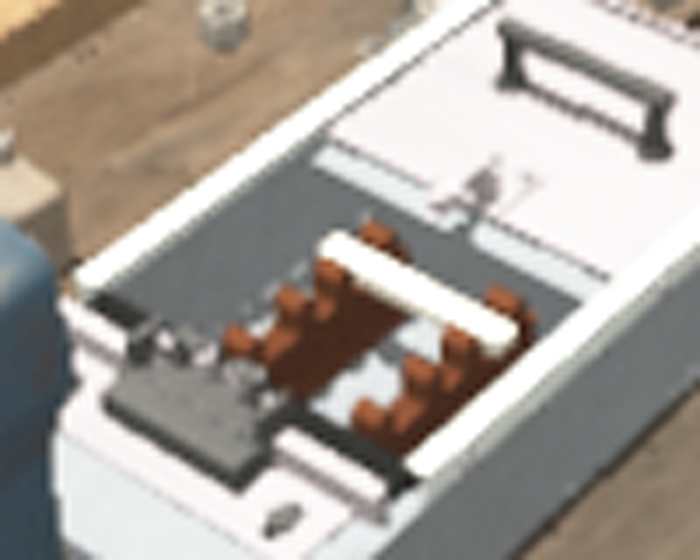

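Run:
```python
from h import *
for u in (335,425,435,510,522,585,625,690):
    print(u,[round(onz("top",225+u/8-.5,180+410/8,z)[1],4) for z in(.04,.054)])
im=cv2.imread("pics/top0.png"); cv2.imwrite("pics/topz3.png",cv2.resize(im[200:240,262:316],None,fx=14,fy=14,interpolation=cv2.INTER_CUBIC))
```

```text
335 [np.float64(0.1008), np.float64(0.0992)]
425 [np.float64(0.0731), np.float64(0.0718)]
435 [np.float64(0.07), np.float64(0.0688)]
510 [np.float64(0.0468), np.float64(0.0459)]
522 [np.float64(0.0431), np.float64(0.0423)]
585 [np.float64(0.0237), np.float64(0.0231)]
625 [np.float64(0.0113), np.float64(0.0109)]
690 [np.float64(-0.0088), np.float64(-0.0089)]
```

View pics/topz3.png

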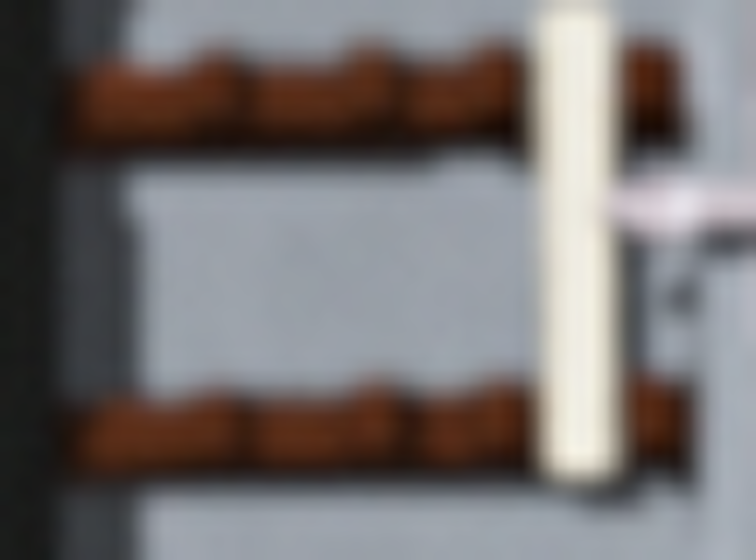

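The teeth measure y ≈ 0.0715 and 0.0465, so the groove centre is about 0.059, which agrees with the case fit (0.0595). Lowering.

```bash
python3 -m jog '[{"rot":[0,0.03,0],"travel":[0.02,0,-0.005],"jaw":1},{"rot":[0,0,0],"travel":[0.02,0,0],"jaw":1},{"rot":[0,0,0],"travel":[0.02,0,0],"jaw":1},{"rot":[0,0,0],"travel":[0.015,0,0],"jaw":1},{"rot":[0,0,0],"travel":[0,0,0],"jaw":1},{"rot":[0,0,0],"travel":[0,0,0],"jaw":1}]'
python3 st.py .482 .0592 .0411 91.2
```

```text
time: 10.5
position: [0.4803, 0.0591, 0.0431]
tool_rot: [-0.015, 1.574, 0.015]
ft_force: [0.5, 0.6, -1.0]
grip_width: 0.141
pos [0.4803 0.0591 0.0431] F [ 0.53  0.63 -0.97] w 0.1408 t 10.5
[[-0.003, -0.02, 1.0], [-0.0, 1.0, 0.02], [-1.0, -0.0, -0.003]] jawdeg 91.12
travel [0.0066 0.0002 0.0055]
rot units [-0.016 -0.034  0.   ]
travel after rot [0.0066 0.0001 0.0055]
```

```bash
python3 -m jog '[{"rot":[0,0,0],"travel":[0.004,0,0.004],"jaw":1},{"rot":[0,0,0],"travel":[0.003,0,0],"jaw":1},{"rot":[0,0,0],"travel":[0,0,0],"jaw":1},{"rot":[0,0,0],"travel":[0,0,0],"jaw":1},{"rot":[0,0,0],"travel":[0,0,0],"jaw":1}]'
python3 st.py .482 .0592 .0411 91.2
```

```text
time: 11.0
position: [0.4818, 0.0591, 0.0413]
tool_rot: [-0.015, 1.573, 0.015]
ft_force: [0.2, 0.7, -1.2]
grip_width: 0.143
pos [0.4818 0.0591 0.0413] F [ 0.21  0.66 -1.2 ] w 0.1435 t 11.0
[[-0.002, -0.019, 1.0], [-0.0, 1.0, 0.019], [-1.0, -0.0, -0.002]] jawdeg 91.11
travel [0.0007 0.0005 0.0006]
rot units [-0.018 -0.024  0.004]
travel after rot [0.0007 0.0005 0.0006]
```

Force is still about −1.2, so only the punch's weight. Creeping down until I feel contact.

```bash
for i in 1; do python3 -m jog '[{"rot":[0,0,0],"travel":[0.004,0,0],"jaw":1},{"rot":[0,0,0],"travel":[0,0,0],"jaw":1},{"rot":[0,0,0],"travel":[0,0,0],"jaw":1},{"rot":[0,0,0],"travel":[0,0,0],"jaw":1}]'; done;  python3 -m jog '[{"rot":[0,0,0],"travel":[0.003,0,0],"jaw":1},{"rot":[0,0,0],"travel":[0,0,0],"jaw":1},{"rot":[0,0,0],"travel":[0,0,0],"jaw":1},{"rot":[0,0,0],"travel":[0,0,0],"jaw":1}]'
```

```text
time: 11.4
position: [0.4819, 0.059, 0.0408]
tool_rot: [-0.016, 1.573, 0.014]
ft_force: [-1.6, 0.5, 6.7]
grip_width: 0.145
time: 11.8
position: [0.482, 0.0591, 0.0407]
tool_rot: [-0.017, 1.573, 0.014]
ft_force: [-4.6, -1.0, 14.6]
grip_width: 0.144
```

Floor contact at 0.0408, as predicted. Release to about a 28 mm opening.

```bash
python3 -m jog '[{"rot":[0,0,0],"travel":[-0.005,0,0],"jaw":0.7},{"rot":[0,0,0],"travel":[0,0,0],"jaw":0.4},{"rot":[0,0,0],"travel":[0,0,0],"jaw":0.4},{"rot":[0,0,0],"travel":[0,0,0],"jaw":0.4}]'
python3 -m jog '[{"rot":[0,0,0],"travel":[-0.03,0,0],"jaw":0.4},{"rot":[0,0,0],"travel":[-0.06,0,0],"jaw":0.4},{"rot":[0,0,0],"travel":[-0.12,0,0],"jaw":0.4},{"rot":[0,0,0],"travel":[-0.15,0,0],"jaw":0.4},{"rot":[0,0,0],"travel":[-0.1,0,0],"jaw":0.4},{"rot":[0,0,0],"travel":[0,0,0],"jaw":0.4},{"rot":[0,0,0],"travel":[0,0,0],"jaw":0.4}]'
python3 st.py .487 -.0878 .15 91.2
python3 - <<'E'
from h import *
im=ctrl.get_image("scene");cv2.imwrite("pics/s5.png",cv2.resize(im[190:270,260:360,::-1],None,fx=7,fy=7,interpolation=cv2.INTER_CUBIC))
E
```

```text
time: 12.2
position: [0.4816, 0.059, 0.0404]
tool_rot: [-0.015, 1.573, 0.015]
ft_force: [-0.5, -0.6, -0.3]
grip_width: 0.28
time: 12.9
position: [0.4824, 0.059, 0.1793]
tool_rot: [-0.016, 1.572, 0.014]
ft_force: [-0.5, -0.2, -0.2]
grip_width: 0.304
pos [0.4824 0.059  0.1793] F [-0.47 -0.18 -0.25] w 0.3037 t 12.9
[[-0.001, -0.019, 1.0], [-0.001, 1.0, 0.019], [-1.0, -0.001, -0.001]] jawdeg 91.1
travel [ 0.0982 -0.4893  0.0062]
rot units [-0.02  -0.01   0.015]
travel after rot [ 0.0976 -0.4894  0.0052]
```

View pics/s5.png

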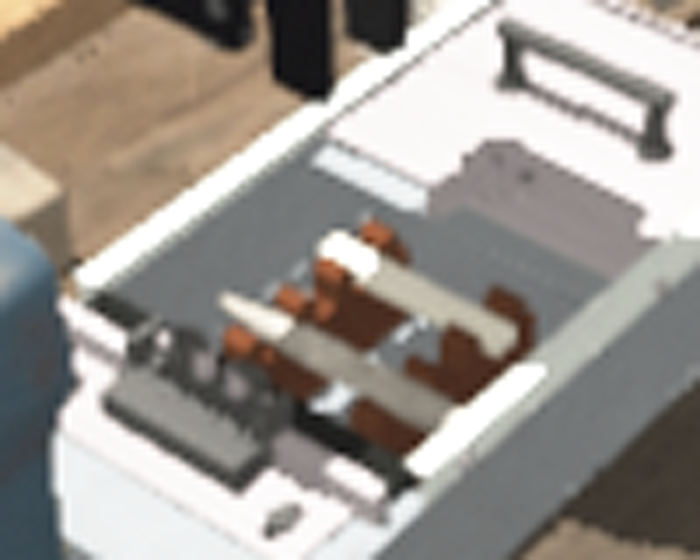

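The punch lies in the groove between the first two teeth, tip at about (225,298) in the crop, and the soapstone has not moved. I'll check its end-to-end centring, and move clear for a top view on the way to the pull.

```bash
python3 -m jog '[{"rot":[0,0,0],"travel":[0,-0.1,0],"jaw":0.4},{"rot":[0,0,0],"travel":[0,-0.14,0],"jaw":0.4},{"rot":[0,0,0],"travel":[0,-0.14,0],"jaw":0.4},{"rot":[0,0,0],"travel":[0,-0.11,0.005],"jaw":0.4},{"rot":[0,0,0],"travel":[0,0,0],"jaw":0.4},{"rot":[0,0,0],"travel":[0,0,0],"jaw":0.4}]'
python3 st.py .487 -.0878 .094 91.2
python3 - <<'E'
from h import *
print(onz("scene",260+225/7-.5,190+298/7-.5,.046))
im=ctrl.get_image("top");cv2.imwrite("pics/t6.png",cv2.resize(im[170:260,225:335,::-1],None,fx=7,fy=6.6,interpolation=cv2.INTER_CUBIC))
im=ctrl.get_image("scene");cv2.imwrite("pics/s6.png",cv2.resize(im[170:270,265:385,::-1],None,fx=6,fy=6,interpolation=cv2.INTER_CUBIC))
E
```

```text
time: 13.55
position: [0.4853, -0.0878, 0.1771]
tool_rot: [-0.012, 1.576, 0.016]
ft_force: [-0.5, -0.4, -0.6]
grip_width: 0.3
pos [ 0.4853 -0.0878  0.1771] F [-0.48 -0.37 -0.65] w 0.3002 t 13.55
[[-0.005, -0.018, 1.0], [0.002, 1.0, 0.018], [-1.0, 0.002, -0.005]] jawdeg 91.03
travel [ 0.2769 -0.0006  0.0069]
rot units [-0.035 -0.059 -0.024]
travel after rot [ 0.277  -0.      0.0055]
[0.54241936 0.05954963 0.046     ]
```

View pics/t6.png

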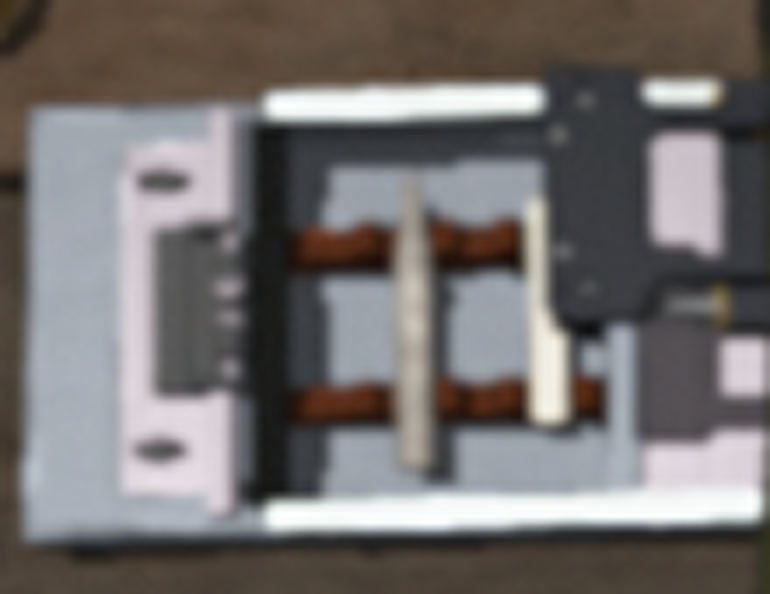

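View pics/s6.png

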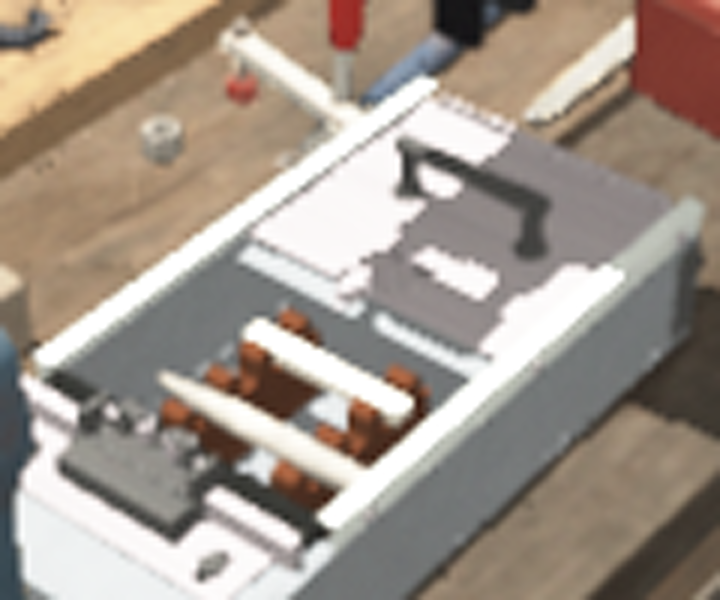

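The top view shows the punch from (411,178) to (414,468), centred over both bars. Step 1 looks done. Next I'll put the shut fingers behind the pull bar, on its −y side.

```bash
python3 -m jog '[{"rot":[0,-0.06,-0.02],"travel":[0,-0.06,0.008],"jaw":1},{"rot":[0,0,0],"travel":[0,-0.055,0],"jaw":1},{"rot":[0,0,0],"travel":[0,0,0],"jaw":1},{"rot":[0,0,0],"travel":[0,0,0],"jaw":1},{"rot":[0,0,0],"travel":[0,0,0],"jaw":1}]' 20
python3 st.py .4885 -.122 .080 91.15
python3 - <<'E'
from h import *
L=onz("top",225+411/7-.5,170+178/6.6-.5,.046);Q=onz("top",225+415/7-.5,170+468/6.6-.5,.046);print("punch",L,Q,(L+Q)/2)
E
```

```text
time: 14.15
position: [0.4895, -0.1218, 0.1786]
tool_rot: [-0.017, 1.568, 0.014]
ft_force: [0.4, 0.2, -0.0]
grip_width: 0.017
pos [ 0.4895 -0.1218  0.1786] F [ 0.42  0.2  -0.02] w 0.0169 t 14.15
[[0.003, -0.02, 1.0], [-0.001, 1.0, 0.02], [-1.0, -0.002, 0.003]] jawdeg 91.13
travel [ 3.288e-01 -2.000e-04 -4.100e-03]
rot units [-0.003  0.031  0.018]
travel after rot [ 0.3288 -0.0007 -0.0032]
punch [0.54163306 0.05978373 0.046     ] [0.43175888 0.0571532  0.046     ] [0.48669597 0.05846846 0.046     ]
```

```bash
python3 -m jog '[{"rot":[0,0.03,0.01],"travel":[0.1,0,-0.003],"jaw":1},{"rot":[0,0,0],"travel":[0.12,0,0],"jaw":1},{"rot":[0,0,0],"travel":[0.07,0,0],"jaw":1},{"rot":[0,0,0],"travel":[0.03,0,0],"jaw":1},{"rot":[0,0,0],"travel":[0,0,0],"jaw":1},{"rot":[0,0,0],"travel":[0,0,0],"jaw":1}]' 20
python3 st.py
python3 - <<'E'
from h import *
im=ctrl.get_image("scene");cv2.imwrite("pics/s7.png",cv2.resize(im[130:230,300:420,::-1],None,fx=6,fy=6,interpolation=cv2.INTER_CUBIC))
E
```

```text
time: 14.75
position: [0.4895, -0.1223, 0.0837]
tool_rot: [-0.017, 1.569, 0.014]
ft_force: [0.6, 0.2, 0.9]
grip_width: 0.003
pos [ 0.4895 -0.1223  0.0837] F [0.65 0.16 0.87] w 0.0034 t 14.75
[[0.002, -0.02, 1.0], [-0.002, 1.0, 0.02], [-1.0, -0.002, 0.002]] jawdeg 91.14
```

View pics/s7.png

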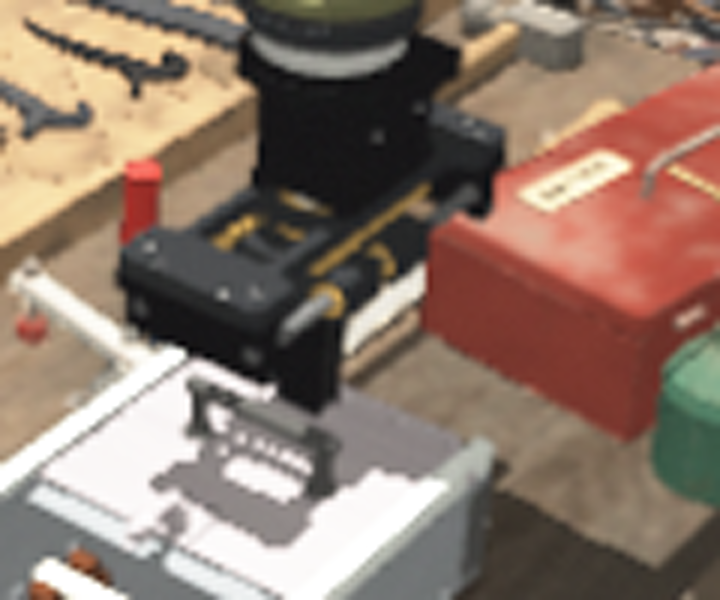

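Fingers are behind the bar, whose posts are at (195,400) and (325,470). Starting to push.

```bash
python3 -m jog '[{"rot":[0,0,0],"travel":[0.01,0.02,0],"jaw":1},{"rot":[0,0,0],"travel":[0,0.02,0],"jaw":1},{"rot":[0,0,0],"travel":[0,0.02,0],"jaw":1},{"rot":[0,0,0],"travel":[0,0.02,0],"jaw":1},{"rot":[0,0,0],"travel":[0,0.02,0],"jaw":1},{"rot":[0,0,0],"travel":[0,0.02,0],"jaw":1}]'; python3 -m jog '[{"rot":[0,0,0],"travel":[0,0.02,0],"jaw":1},{"rot":[0,0,0],"travel":[0,0.02,0],"jaw":1},{"rot":[0,0,0],"travel":[0,0.02,0],"jaw":1},{"rot":[0,0,0],"travel":[0,0.02,0],"jaw":1},{"rot":[0,0,0],"travel":[0,0.02,0],"jaw":1},{"rot":[0,0,0],"travel":[0,0,0],"jaw":1}]'
python3 st.py
python3 - <<'E'
from h import *
im=ctrl.get_image("scene");cv2.imwrite("pics/s8.png",cv2.resize(im[150:250,280:400,::-1],None,fx=6,fy=6,interpolation=cv2.INTER_CUBIC))
E
```

```text
time: 15.4
position: [0.4881, -0.0867, 0.0799]
tool_rot: [-0.017, 1.57, 0.013]
ft_force: [-0.1, -3.0, 1.6]
grip_width: -0.001
time: 16.0
position: [0.4873, -0.0547, 0.0795]
tool_rot: [-0.016, 1.571, 0.017]
ft_force: [0.6, -0.5, 0.1]
grip_width: 0.005
pos [ 0.4873 -0.0547  0.0795] F [ 0.57 -0.47  0.09] w 0.0051 t 16.0
[[0.0, -0.021, 1.0], [0.0, 1.0, 0.021], [-1.0, 0.0, 0.0]] jawdeg 91.2
```

View pics/s8.png

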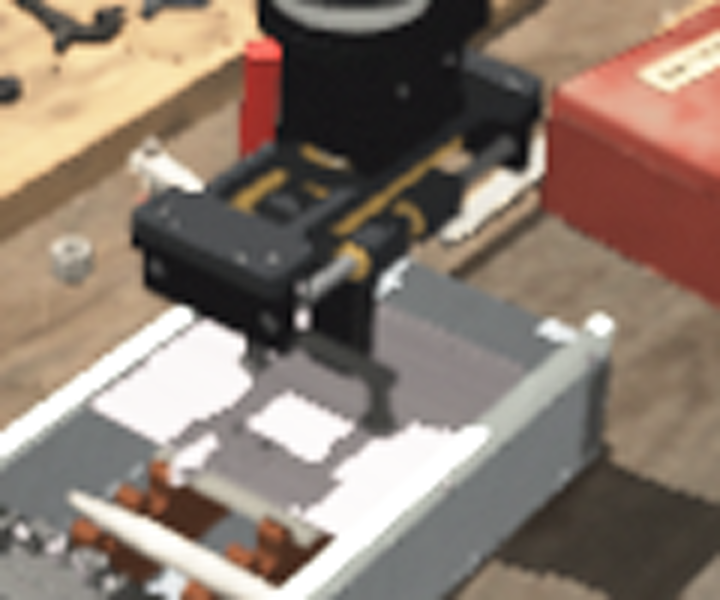

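```bash
python3 -m jog '[{"rot":[0,0,0],"travel":[0,0.02,0],"jaw":1},{"rot":[0,0,0],"travel":[0,0.02,0],"jaw":1},{"rot":[0,0,0],"travel":[0,0.02,0],"jaw":1},{"rot":[0,0,0],"travel":[0,0.02,0],"jaw":1},{"rot":[0,0,0],"travel":[0,0.02,0],"jaw":1},{"rot":[0,0,0],"travel":[0,0.007,0],"jaw":1},{"rot":[0,0,0],"travel":[0,0.007,0],"jaw":1}]'; python3 -m jog '[{"rot":[0,0,0],"travel":[0,0.007,0],"jaw":1},{"rot":[0,0,0],"travel":[0,0.007,0],"jaw":1}]'; python3 -m jog '[{"rot":[0,0,0],"travel":[0,0.007,0],"jaw":1},{"rot":[0,0,0],"travel":[0,0.007,0],"jaw":1}]'
```

```text
time: 16.75
position: [0.4863, -0.022, 0.0793]
tool_rot: [-0.016, 1.571, 0.015]
ft_force: [0.1, -2.2, -1.2]
grip_width: 0.004
time: 16.95
position: [0.4862, -0.0181, 0.0794]
tool_rot: [-0.016, 1.571, 0.014]
ft_force: [-1.4, -3.0, -1.9]
grip_width: 0.004
time: 17.15
position: [0.4862, -0.0139, 0.0794]
tool_rot: [-0.016, 1.571, 0.014]
ft_force: [-1.3, -2.5, -1.8]
grip_width: 0.009
```

Run:
```python
from h import *
im=ctrl.get_image("scene");cv2.imwrite("pics/s9.png",cv2.resize(im[180:280,250:370,::-1],None,fx=6,fy=6,interpolation=cv2.INTER_CUBIC))
```

```text
(no output)
```

View pics/s9.png

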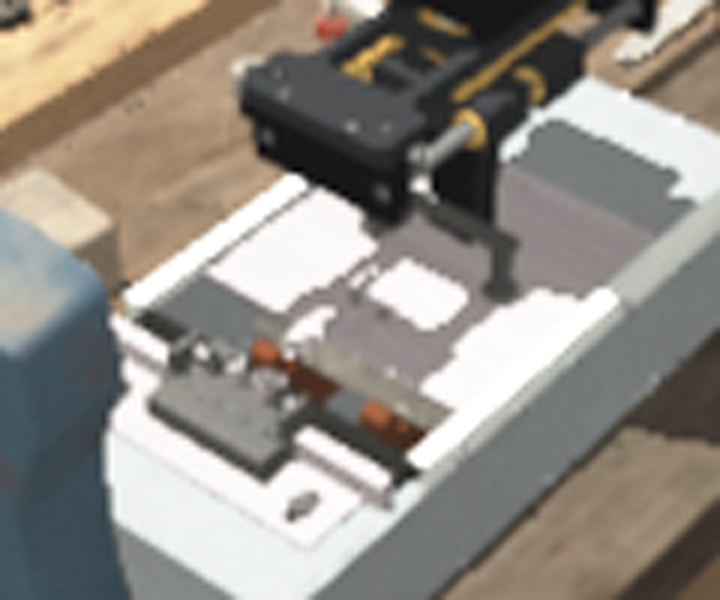

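About 35 mm of opening is left and the push is still running friction, about 2.5 N. Continuing slowly.

```bash
python3 -m jog '[{"rot":[0,0,0],"travel":[0,0.01,0],"jaw":1},{"rot":[0,0,0],"travel":[0,0.01,0],"jaw":1},{"rot":[0,0,0],"travel":[0,0.007,0],"jaw":1}]'; python3 -m jog '[{"rot":[0,0,0],"travel":[0,0.007,0],"jaw":1},{"rot":[0,0,0],"travel":[0,0.007,0],"jaw":1}]';python3 -m jog '[{"rot":[0,0,0],"travel":[0,0.005,0],"jaw":1},{"rot":[0,0,0],"travel":[0,0.005,0],"jaw":1}]'
```

```text
time: 17.5
position: [0.4862, -0.0054, 0.0795]
tool_rot: [-0.016, 1.571, 0.015]
ft_force: [-1.9, -3.1, -0.4]
grip_width: 0.008
time: 17.7
position: [0.4861, -0.0014, 0.0795]
tool_rot: [-0.016, 1.571, 0.014]
ft_force: [-1.5, -2.9, -0.1]
grip_width: 0.008
time: 17.9
position: [0.4862, 0.0015, 0.0795]
tool_rot: [-0.016, 1.571, 0.014]
ft_force: [-2.0, -2.6, -1.0]
grip_width: 0.004
```

```bash
python3 -m jog '[{"rot":[0,0,0],"travel":[0,0.005,0],"jaw":1},{"rot":[0,0,0],"travel":[0,0.005,0],"jaw":1}]'; python3 -m jog '[{"rot":[0,0,0],"travel":[0,0.005,0],"jaw":1},{"rot":[0,0,0],"travel":[0,0.005,0],"jaw":1}]'; python3 -m jog '[{"rot":[0,0,0],"travel":[0,0.005,0],"jaw":1},{"rot":[0,0,0],"travel":[0,0.005,0],"jaw":1}]'
```

```text
time: 18.1
position: [0.4861, 0.0045, 0.0795]
tool_rot: [-0.016, 1.571, 0.014]
ft_force: [-2.6, -3.8, -0.6]
grip_width: 0.009
time: 18.3
position: [0.4861, 0.0075, 0.0795]
tool_rot: [-0.016, 1.571, 0.014]
ft_force: [-2.6, -2.7, -0.4]
grip_width: 0.004
time: 18.5
position: [0.4861, 0.0105, 0.0795]
tool_rot: [-0.016, 1.571, 0.014]
ft_force: [-2.9, -3.0, 0.1]
grip_width: 0.006
```

```bash
python3 -m jog '[{"rot":[0,0,0],"travel":[0,0.005,0],"jaw":1},{"rot":[0,0,0],"travel":[0,0.005,0],"jaw":1}]'; python3 -m jog '[{"rot":[0,0,0],"travel":[0,0.005,0],"jaw":1},{"rot":[0,0,0],"travel":[0,0.005,0],"jaw":1}]'
python3 - <<'E'
from h import *
im=ctrl.get_image("scene");cv2.imwrite("pics/s10.png",cv2.resize(im[180:280,250:370,::-1],None,fx=6,fy=6,interpolation=cv2.INTER_CUBIC))
E
```

```text
time: 18.7
position: [0.486, 0.0135, 0.0795]
tool_rot: [-0.016, 1.571, 0.014]
ft_force: [-2.0, -3.2, 0.3]
grip_width: 0.005
time: 18.9
position: [0.4859, 0.0154, 0.0795]
tool_rot: [-0.017, 1.571, 0.013]
ft_force: [-1.8, -6.9, 0.9]
grip_width: 0.004
```

View pics/s10.png

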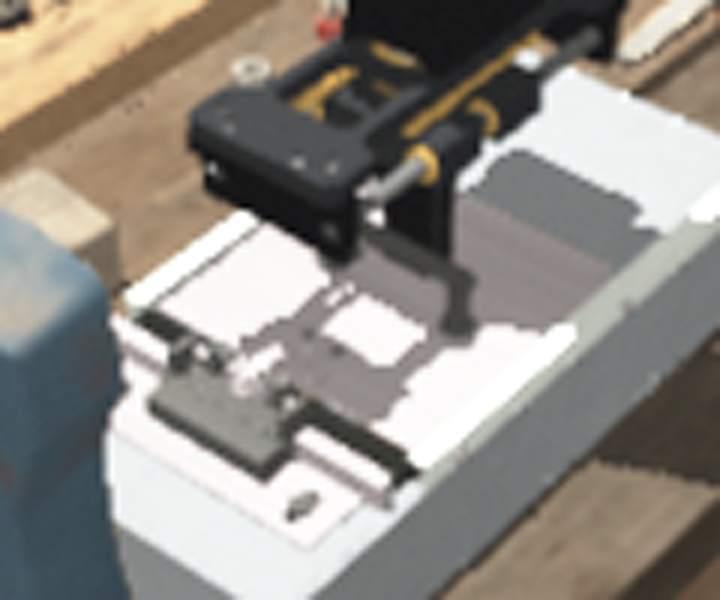

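The push has risen to about 7 N at y ≈ 0.015: the striker is at the rollers, shown at (260,370). That puts shut at about 0.028. Going on in small steps.

```bash
for k in 1; do python3 -m jog '[{"rot":[0,0,0],"travel":[0,0.004,0],"jaw":1},{"rot":[0,0,0],"travel":[0,0.004,0],"jaw":1}]'; python3 -m jog '[{"rot":[0,0,0],"travel":[0,0.004,0],"jaw":1},{"rot":[0,0,0],"travel":[0,0.004,0],"jaw":1}]'; python3 -m jog '[{"rot":[0,0,0],"travel":[0,0.004,0],"jaw":1},{"rot":[0,0,0],"travel":[0,0.004,0],"jaw":1}]'; done | grep -E "pos|force"
```

```text
position: [0.4859, 0.0169, 0.0795]
ft_force: [-3.0, -6.4, 1.0]
position: [0.4859, 0.019, 0.0795]
ft_force: [-1.9, -7.1, 0.2]
position: [0.4858, 0.0208, 0.0795]
ft_force: [-2.5, -10.2, 1.1]
```

```bash
(python3 -m jog '[{"rot":[0,0,0],"travel":[0,0.004,0],"jaw":1},{"rot":[0,0,0],"travel":[0,0.004,0],"jaw":1}]'; python3 -m jog '[{"rot":[0,0,0],"travel":[0,0.004,0],"jaw":1},{"rot":[0,0,0],"travel":[0,0,0],"jaw":1}]') | grep -E "pos|force"
```

```text
position: [0.4858, 0.0229, 0.0795]
ft_force: [-2.3, -7.4, 1.4]
position: [0.4858, 0.027, 0.0795]
ft_force: [-0.8, -4.7, -1.0]
```

It passed the peak and snapped forward to 0.027, and the push dropped. Now seating it in 0.3–0.6 mm steps toward 12–15 N.

```bash
(python3 -m jog '[{"rot":[0,0,0],"travel":[0,0.002,0],"jaw":1},{"rot":[0,0,0],"travel":[0,0,0],"jaw":1}]'; python3 -m jog '[{"rot":[0,0,0],"travel":[0,0.002,0],"jaw":1},{"rot":[0,0,0],"travel":[0,0,0],"jaw":1}]') | grep -E "pos|force"
```

```text
position: [0.4858, 0.027, 0.0795]
ft_force: [-1.4, -4.6, 0.6]
position: [0.4858, 0.0271, 0.0795]
ft_force: [-2.0, -5.8, 0.9]
```

```bash
(python3 -m jog '[{"rot":[0,0,0],"travel":[0,0.003,0],"jaw":1},{"rot":[0,0,0],"travel":[0,0,0],"jaw":1}]'; python3 -m jog '[{"rot":[0,0,0],"travel":[0,0.003,0],"jaw":1},{"rot":[0,0,0],"travel":[0,0,0],"jaw":1}]') | grep -E "pos|force"
```

```text
position: [0.4858, 0.0273, 0.0795]
ft_force: [-0.9, -6.4, 1.3]
position: [0.4858, 0.0276, 0.0795]
ft_force: [-2.3, -8.6, 1.6]
```

```bash
(python3 -m jog '[{"rot":[0,0,0],"travel":[0,0.003,0],"jaw":1},{"rot":[0,0,0],"travel":[0,0,0],"jaw":1}]'; python3 -m jog '[{"rot":[0,0,0],"travel":[0,0.003,0],"jaw":1},{"rot":[0,0,0],"travel":[0,0,0],"jaw":1}]') | grep -E "pos|force"
```

```text
position: [0.4858, 0.0281, 0.0795]
ft_force: [-1.3, -8.8, 1.6]
position: [0.4858, 0.0287, 0.0795]
ft_force: [-1.9, -9.4, 1.0]
```

```bash
(python3 -m jog '[{"rot":[0,0,0],"travel":[0,0.002,0],"jaw":1},{"rot":[0,0,0],"travel":[0,0,0],"jaw":1}]'; python3 -m jog '[{"rot":[0,0,0],"travel":[0,0.002,0],"jaw":1},{"rot":[0,0,0],"travel":[0,0,0],"jaw":1}]') | grep -E "pos|force"
```

```text
position: [0.4858, 0.0289, 0.0795]
ft_force: [-2.4, -10.4, 1.2]
position: [0.4858, 0.0289, 0.0795]
ft_force: [-2.8, -11.5, 1.4]
```

```bash
(python3 -m jog '[{"rot":[0,0,0],"travel":[0,0.002,0],"jaw":1},{"rot":[0,0,0],"travel":[0,0,0],"jaw":1}]'; python3 -m jog '[{"rot":[0,0,0],"travel":[0,0.002,0],"jaw":1},{"rot":[0,0,0],"travel":[0,0,0],"jaw":1},{"rot":[0,0,0],"travel":[0,0,0],"jaw":1}]') | grep -E "pos|force"
```

```text
position: [0.4857, 0.0289, 0.0795]
ft_force: [-2.5, -12.7, 2.3]
position: [0.4857, 0.0289, 0.0795]
ft_force: [-1.0, -15.1, 1.8]
```

The hatch is firm: 15 N with no more travel at 0.0289. Back off gently, lift away and look.

```bash
python3 -m jog '[{"rot":[0,0,0],"travel":[0,-0.01,0],"jaw":1},{"rot":[0,0,0],"travel":[0,-0.02,0],"jaw":1},{"rot":[0,0,0],"travel":[0,-0.03,0],"jaw":1},{"rot":[0,0,0],"travel":[-0.05,0,0],"jaw":1},{"rot":[0,0,0],"travel":[-0.15,0,0],"jaw":1},{"rot":[0,0,0],"travel":[-0.15,0,0],"jaw":1},{"rot":[0,0,0],"travel":[-0.1,-0.1,0],"jaw":1},{"rot":[0,0,0],"travel":[0,-0.15,0],"jaw":1}]'
python3 -m jog '[{"rot":[0,0,0],"travel":[0,-0.15,0],"jaw":1},{"rot":[0,0,0],"travel":[0,-0.15,0],"jaw":1},{"rot":[0,0,0],"travel":[0,-0.15,0],"jaw":1},{"rot":[0,0,0],"travel":[0,-0.15,0],"jaw":1},{"rot":[0,0,0],"travel":[0,0,0],"jaw":1},{"rot":[0,0,0],"travel":[0,0,0],"jaw":1}]'
python3 - <<'E'
from h import *
im=ctrl.get_image("scene");cv2.imwrite("pics/s11.png",cv2.resize(im[180:280,250:370,::-1],None,fx=6,fy=6,interpolation=cv2.INTER_CUBIC))
im=ctrl.get_image("top");cv2.imwrite("pics/t11.png",cv2.resize(im[170:260,220:390,::-1],None,fx=4.5,fy=4.5,interpolation=cv2.INTER_CUBIC));cv2.imwrite("pics/t11f.png",im[:,:,::-1])
E
```

```text
time: 22.85
position: [0.4916, -0.0551, 0.2212]
tool_rot: [-0.024, 1.559, 0.019]
ft_force: [1.4, 0.2, -0.6]
grip_width: 0.001
time: 23.45
position: [0.4915, -0.2385, 0.2156]
tool_rot: [-0.014, 1.569, 0.014]
ft_force: [0.7, 1.3, -0.6]
grip_width: 0.005
```

View pics/s11.png

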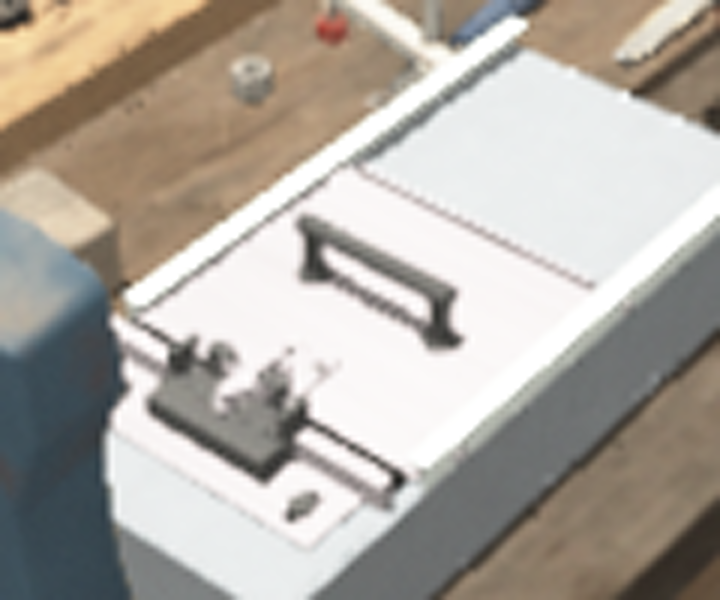

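View pics/t11.png

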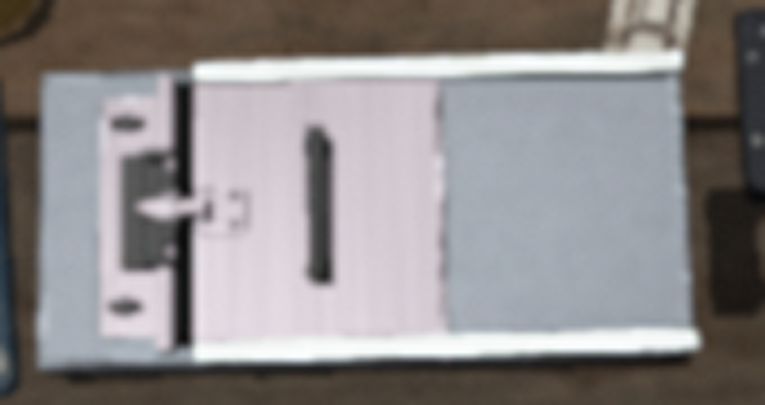

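The hatch looks shut, with the striker's head past the rollers at (160,208). I'll check numerically that it didn't spring back, by comparing the bar with an earlier picture at a known TCP.

```bash
python3 - <<'E'
from h import *
for n in("s8","s10","s11"):
    pass
a=proj("scene",[.455,.035,.0685]);b=proj("scene",[.455,.0485,.0685]);print("13.5mm shift x6:",(b-a)*6)
def t(x,y): return 220+(x+.5)/4.5-.5,170+(y+.5)/4.5-.5
for l,x,y,z in[("bar top",317,127,.0985),("bar bot",319,283,.0985),("strTip",137,206,.083),("trail",440,100,.0685),("trail2",444,300,.0685),("lead",192,280,.0685),("jambface/seal left",173,280,.085)]:
    p=onz("top",*t(x,y),z);c=np.array([.4886,.0155]);q=p[:2]-c;print(l,p.round(4),"case y",round(q@[-.0206,.9998],4))
E
python3 - <<'E'
import cv2,numpy as np
a=cv2.imread("pics/s10.png");b=cv2.imread("pics/s11.png")
cv2.imwrite("pics/cmp.png",np.hstack([a[150:500,100:500],b[150:500,100:500]]))
E
```

```text
13.5mm shift x6: [-21.15847426  16.78839712]
bar top [0.5271 0.0395 0.0985] case y 0.0232
bar bot [0.4448 0.0378 0.0985] case y 0.0232
strTip [0.488  0.1353 0.083 ] case y 0.1198
trail [ 0.5481 -0.0255  0.0685] case y -0.0422
trail2 [ 0.439  -0.027   0.0685] case y -0.0415
lead [0.4503 0.1073 0.0685] case y 0.0925
jambface/seal left [0.4483 0.1151 0.085 ] case y 0.1004
```

View pics/cmp.png

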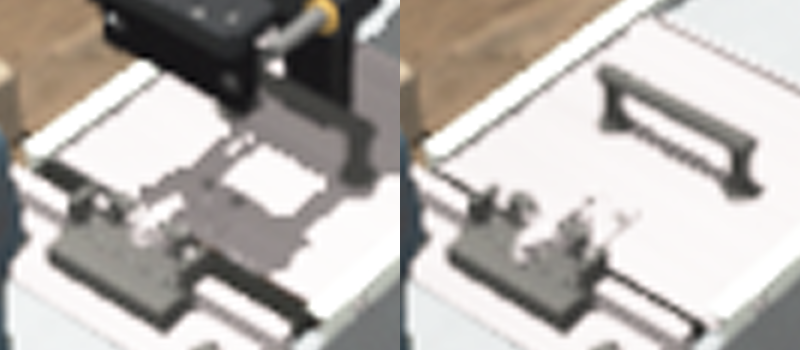

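The post foot moved (−20,+12) px against the expected (−21,+17) for 13.5 mm, so there is no visible spring-back. Time allows one light re-feel to confirm that the bar is still at about 0.0285.

```bash
python3 -m jog '[{"rot":[0,0,0],"travel":[0,0.15,0],"jaw":1},{"rot":[0,0,0],"travel":[0,0.15,0],"jaw":1},{"rot":[0,0,0],"travel":[0,0.15,0],"jaw":1},{"rot":[0,0,0],"travel":[0,0.15,0],"jaw":1},{"rot":[0,0,0],"travel":[0,0.12,0],"jaw":1},{"rot":[0,0,0],"travel":[0,0.08,0],"jaw":1},{"rot":[0,0,0],"travel":[0,0,0],"jaw":1},{"rot":[0,0,0],"travel":[0,0,0],"jaw":1}]'; python3 st.py .487 .014 .0795 91.15
```

```text
time: 24.35
position: [0.486, 0.0031, 0.2149]
tool_rot: [-0.02, 1.57, 0.016]
ft_force: [0.3, -0.4, -0.4]
grip_width: 0.007
pos [0.486  0.0031 0.2149] F [ 0.28 -0.43 -0.35] w 0.0066 t 24.35
[[0.001, -0.023, 1.0], [-0.003, 1.0, 0.023], [-1.0, -0.003, 0.001]] jawdeg 91.33
travel [0.4513 0.0372 0.0037]
rot units [0.037 0.01  0.029]
travel after rot [0.4514 0.0361 0.004 ]
```

```bash
python3 -m jog '[{"rot":[0,0,0.03],"travel":[0.1,0.02,0],"jaw":1},{"rot":[0,0,0],"travel":[0.12,0,0],"jaw":1},{"rot":[0,0,0],"travel":[0.12,0,0],"jaw":1},{"rot":[0,0,0],"travel":[0.08,0,0],"jaw":1},{"rot":[0,0,0],"travel":[0.03,0,0],"jaw":1},{"rot":[0,0,0],"travel":[0,0,0],"jaw":1},{"rot":[0,0,0],"travel":[0,0,0],"jaw":1}]'; python3 st.py .487 .026 .0795 91.15
```

```text
time: 25.05
position: [0.487, 0.0074, 0.0806]
tool_rot: [-0.014, 1.569, 0.016]
ft_force: [-0.0, 1.0, 0.1]
grip_width: 0.007
pos [0.487  0.0074 0.0806] F [-0.03  1.    0.14] w 0.0069 t 25.05
[[0.002, -0.019, 1.0], [0.001, 1.0, 0.019], [-1.0, 0.001, 0.002]] jawdeg 91.08
travel [0.0037 0.062  0.001 ]
rot units [-0.014  0.02  -0.015]
travel after rot [0.0036 0.062  0.0011]
```

```bash
(python3 -m jog '[{"rot":[0,0,0],"travel":[0,0.02,0],"jaw":1},{"rot":[0,0,0],"travel":[0,0.02,0],"jaw":1},{"rot":[0,0,0],"travel":[0,0.015,0],"jaw":1},{"rot":[0,0,0],"travel":[0,0,0],"jaw":1},{"rot":[0,0,0],"travel":[0,0,0],"jaw":1}]';python3 -m jog '[{"rot":[0,0,0],"travel":[0,0.004,0],"jaw":1},{"rot":[0,0,0],"travel":[0,0,0],"jaw":1}]';python3 -m jog '[{"rot":[0,0,0],"travel":[0,0.004,0],"jaw":1},{"rot":[0,0,0],"travel":[0,0,0],"jaw":1}]') | grep -E "pos|force"
```

```text
position: [0.4858, 0.0243, 0.0797]
ft_force: [0.0, -1.0, 0.0]
position: [0.4857, 0.0254, 0.0795]
ft_force: [0.1, -0.3, 1.2]
position: [0.4857, 0.0266, 0.0795]
ft_force: [0.7, 0.2, -0.3]
```

```bash
(python3 -m jog '[{"rot":[0,0,0],"travel":[0,0.003,0],"jaw":1},{"rot":[0,0,0],"travel":[0,0,0],"jaw":1}]';python3 -m jog '[{"rot":[0,0,0],"travel":[0,0.002,0],"jaw":1},{"rot":[0,0,0],"travel":[0,0,0],"jaw":1}]') | grep -E "pos|force"
```

```text
position: [0.4857, 0.0269, 0.0795]
ft_force: [-0.5, -2.0, 0.1]
position: [0.4857, 0.027, 0.0795]
ft_force: [-0.5, -4.6, 0.2]
```

The bar is met at 0.0269–0.0270, the point it snapped to, so the catch holds: it relaxed only from the 0.0289 hard-stop press. Taking the hard stop as 1.5 mm past shut, the seal is squeezed by about 7.5 mm. Back away and look once more.

```bash
python3 -m jog '[{"rot":[0,0,0],"travel":[0,-0.01,0],"jaw":1},{"rot":[0,0,0],"travel":[0,-0.02,0],"jaw":1},{"rot":[0,0,0],"travel":[0,-0.03,0],"jaw":1},{"rot":[0,0,0],"travel":[-0.05,0,0],"jaw":1},{"rot":[0,0,0],"travel":[-0.15,0,0],"jaw":1},{"rot":[0,0,0],"travel":[-0.15,0,0],"jaw":1},{"rot":[0,0,0],"travel":[-0.1,-0.1,0],"jaw":1},{"rot":[0,0,0],"travel":[0,-0.15,0],"jaw":1}]'
python3 -m jog '[{"rot":[0,0,0],"travel":[0,-0.15,0],"jaw":1},{"rot":[0,0,0],"travel":[0,-0.15,0],"jaw":1},{"rot":[0,0,0],"travel":[0,-0.15,0],"jaw":1},{"rot":[0,0,0],"travel":[0,-0.15,0],"jaw":1},{"rot":[0,0,0],"travel":[0,0,0],"jaw":1},{"rot":[0,0,0],"travel":[0,0,0],"jaw":1}]'
python3 - <<'E'
from h import *
im=ctrl.get_image("top");z=im[185:250,225:305,::-1];o=cv2.imread("pics/t11f.png")[185:250,225:305]
print("diff",np.abs(z.astype(int)-o).max(),np.abs(z.astype(int)-o).mean())
cv2.imwrite("pics/t12.png",cv2.resize(z,None,fx=9,fy=9,interpolation=cv2.INTER_CUBIC))
E
```

```text
time: 27.15
position: [0.4912, -0.0628, 0.2209]
tool_rot: [-0.022, 1.56, 0.019]
ft_force: [1.8, -1.1, -0.3]
grip_width: 0.006
time: 27.75
position: [0.4909, -0.2458, 0.2148]
tool_rot: [-0.011, 1.57, 0.015]
ft_force: [1.0, 0.5, -0.2]
grip_width: 0.002
diff 15 0.8488461538461538
```

View pics/t12.png

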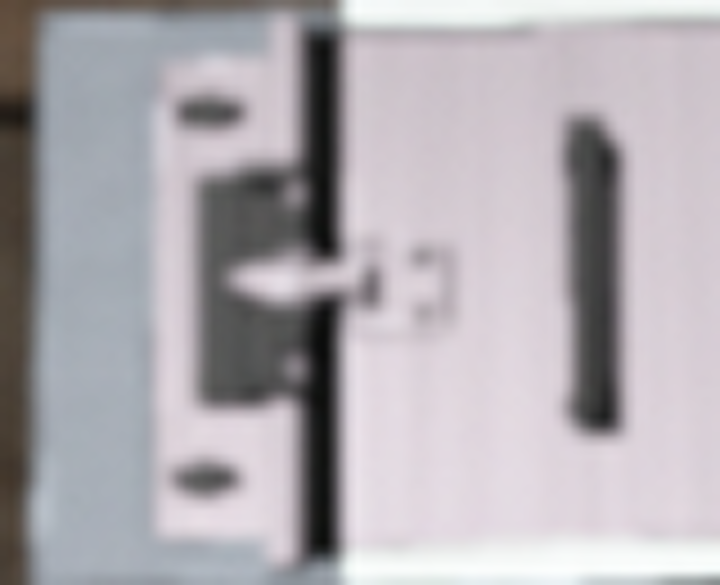

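The striker's head is past the rollers (head at about (265,283), rollers at about x 300), and nothing has changed since the previous picture. Handing in.

```bash
python3 -c "
from bench import ctrl
print(ctrl.close_job())"
```

```text
the job is handed in; nothing more can be done
None
```

The punch is in the empty groove and the hatch is shut and stays caught by itself. I handed the job in at about 28 s of the 58 s allowed. The system gave no verdict, so this rests on my own checks.

- **Punch:** I tip-gripped it off the block, turned it across the case, lowered it until it touched the groove floor and let go. The top view put its middle at (0.4867, 0.0585). The groove fit was (0.4877, 0.0595), so it is about 1 mm off. The soapstone still lay in its groove in the last picture before the hatch covered it.
- **Hatch:** I pushed the pull bar with the shut fingers. The push was about 3 N running, about 7 N at the rollers and about 10 N at the peak. It then snapped in, and I pressed to 15 N, where it stopped firm at TCP y 0.0289.
- **Staying shut:** After release I felt for the bar again. It was at 0.0269–0.0270, which is where it had snapped in, about 2 mm back from the firm stop. Pictures before and after that re-feel were unchanged, and the striker's head was past both rollers.
- **Least certain point:** The seal squeeze can't be read directly. I take it as about 7.5 mm, assuming the firm stop was the seal bottoming 1.5 mm past shut, against the 7 mm needed. Where the rollers engaged and where the push peaked fit that only to about 1 mm.
- **Bystanders:** I didn't measure the oil can, scribers or chisel at the end. The moves were planned clear of them and the force readings showed no unexpected contact.

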